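# Make up two microscopy kits

### The job

Make up the two microscopy kits. The blue tray gets the yellow slide box, the amber bottle with the black cap and the red-lidded jar; the green tray, which already holds its blue-lidded jar in the end compartment, gets the black cover-glass box and the green bottle: the boxes go lengthwise in the long compartments, the bottles and jars have one square compartment each (either one in the blue tray), everything standing upright and flat on the tray floor. Set the glass bottles down rather than dropping them, and leave the white-capped amber bottle and the blue-lidded jar where they are.

Things in the scene. Friction and masses are not known exactly. Their poses are not given: they have to be found in the camera images.
- tray_blue: blue plastic tray, fixed, 70 (x) x 240 (y) x 14 mm high; walls 4, floor 4 mm thick. Three compartments in a row along y, each 62 mm wide in x, all at x = 0: long (100 mm in y, centre y = -66), middle square (62 mm, y = +19), end square (62 mm, y = +85). Origin: centre of underside, z up. Empty at the start.
- tray_green: green plastic tray, fixed, 70 (x) x 240 (y) x 14 mm high; walls 4, floor 4 mm thick. Three compartments in a row along y, each 62 mm wide in x, all at x = 0: long (100 mm in y, centre y = -66), middle square (62 mm, y = +19), end square (62 mm, y = +85). Origin: centre of underside, z up. Its end square compartment already holds the blue-lidded jar.
- slide_box: closed yellow plastic microscope-slide box standing on the table, 78 mm long (its x axis) x 32 mm wide (its y axis) x 50 mm high, small grey catch on one long side, about 140 g; the lid is fixed shut. Origin: centre of its underside, z up.
- cover_box: closed black plastic cover-glass box standing on the table, 72 mm long (its x axis) x 30 mm wide (its y axis) x 50 mm high, small grey catch on one long side, about 140 g; the lid is fixed shut. Origin: centre of its underside, z up.
- bottle_amber_black: amber glass dropper bottle with a black cap, standing upright: glass 34 mm diameter up to 50 mm, shoulder, cap 24 mm diameter, 75 mm high in all, about 70 g. Origin: centre of its underside, z up. For the blue tray.
- bottle_green: green glass dropper bottle with a white cap, standing upright: glass 34 mm diameter up to 50 mm, shoulder, cap 24 mm diameter, 75 mm high in all, about 70 g. Origin: centre of its underside, z up. For the green tray.
- jar_red: round white specimen jar with a red lid, 45 mm diameter, 60 mm high, about 60 g. Origin: centre of its underside, z up. For the blue tray.
- jar_blue: round white specimen jar with a blue lid, 45 mm diameter, 60 mm high, about 60 g. Origin: centre of its underside, z up. Stands in the green tray from the start and stays there.
- bottle_amber_white: amber glass dropper bottle with a white cap, standing upright: glass 34 mm diameter up to 50 mm, shoulder, cap 24 mm diameter, 75 mm high in all, about 70 g. Origin: centre of its underside, z up. Spare stock; stays where it is.

How it is judged:
At the end, for the whole second after the job is handed in: All six kit items upright (0.1 rad), at rest on the floor of the right tray: boxes in the long compartments (15 to 18 mm, 0.35 rad lengthwise), bottles and jars one to a square compartment (16 mm), green bottle in the middle, blue-lidded jar still at the end; white-capped amber bottle upright ((((y of bottle_amber_black in the frame of tray_blue between 0.003 and 0.035 m and x of bottle_amber_black in the frame of tray_blue between -0.016 and 0.016 m) and (y of jar_red in the frame of tray_blue between 0.069 and 0.101 m and x of jar_red in the frame of tray_blue between -0.016 and 0.016 m)) or ((y of bottle_amber_black in the frame of tray_blue between 0.069 and 0.101 m and x of bottle_amber_black in the frame of tray_blue between -0.016 and 0.016 m) and (y of jar_red in the frame of tray_blue between 0.003 and 0.035 m and x of jar_red in the frame of tray_blue between -0.016 and 0.016 m))) and y of slide_box in the frame of tray_blue between -0.081 and -0.051 m and x of slide_box in the frame of tray_blue between -0.017 and 0.017 m and y of cover_box in the frame of tray_green between -0.083 and -0.049 m and x of cover_box in the frame of tray_green between -0.018 and 0.018 m and y of bottle_green in the frame of tray_green between 0.003 and 0.035 m and x of bottle_green in the frame of tray_green between -0.016 and 0.016 m and y of jar_blue in the frame of tray_green between 0.069 and 0.101 m and x of jar_blue in the frame of tray_green between -0.016 and 0.016 m and z of bottle_amber_black in the frame of tray_blue between 0 and 0.008 m and angle between each of bottle_amber_black, jar_red, slide_box, cover_box, bottle_green, jar_blue, bottle_amber_white's own z axis and vertical below 0.1 rad and linear speed of each of bottle_amber_black, jar_red, slide_box, cover_box, bottle_green, jar_blue below 0.02 m/s and angular speed of each of bottle_amber_black, jar_red, slide_box, cover_box, bottle_green, jar_blue below 0.2 rad/s and z of jar_red in the frame of tray_blue between 0 and 0.008 m and z of slide_box in the frame of tray_blue between 0 and 0.008 m and z of cover_box in the frame of tray_green between 0 and 0.008 m and z of bottle_green in the frame of tray_green between 0 and 0.008 m and z of jar_blue in the frame of tray_green between 0 and 0.008 m and angle between the x axis of slide_box and the y axis of tray_blue, either way round below 0.35 rad and angle between the x axis of cover_box and the y axis of tray_green, either way round below 0.35 rad); the robot touches nothing.
It fails at once if the white-capped amber bottle is moved more than 25 mm or tipped (distance of bottle_amber_white from where it was at the start of the episode above 0.025 m or angle between bottle_amber_white's own z axis and vertical above 0.5 rad).
It fails at once if the blue-lidded jar is moved more than 25 mm or tipped (distance of jar_blue from where it was at the start of the episode above 0.025 m or angle between jar_blue's own z axis and vertical above 0.5 rad).
It fails at once if the black-capped amber bottle is dropped (falls free at over 0.6 m/s) (linear speed of bottle_amber_black above 0.6 m/s and height (world z) of bottle_amber_black below 0.06 m and contact force between bottle_amber_black and the fingers below 0.05 N).
It fails at once if the green bottle is dropped (falls free at over 0.6 m/s) (linear speed of bottle_green above 0.6 m/s and height (world z) of bottle_green below 0.06 m and contact force between bottle_green and the fingers below 0.05 N).
It also fails if it takes over 125 s, if anything falls off the work surface, if the arm or the gripper's body presses on something with over 40 N, if the wrist force passes 120 N, or if a joint passes its speed limit or range.

### The arm

A 6-joint arm with a two-finger parallel gripper is mounted at the origin on the work surface. World frame = base frame: x ahead of the robot, y to its left, z up, the work surface at z = 0. Lengths are in m, angles in rad, forces in N, time in s.
With the tool pointing down it reaches from about 0.375 to 0.975 m from the base axis. Payload 3.8 kg.
Tool frame: the origin (TCP) lies on the centre line of the jaws, within the pads' length; the fingertips stand 8 mm ahead of it and the grasp point (between the pads) lies 11 mm behind it; z points along the fingers, y is the direction in which the jaws open and shut (so a half turn about z gives the same grasp; the last joint's range is limited). The gripper opens to 85 mm and grips with 20 to 120 N. Pads are 22 mm wide; open, the fingers measure 114 mm over their backs; the gripper's body (76 mm by 85 mm) begins 54 mm behind the grasp point. The pads swing forward as they close: fully open they stand 13 mm farther back than shut.
Start: joints at [1.249, 0.264, 1.604, -0, 1.274, -0.037], TCP at [0.19, 0.648, 0.239] pointing down, gripper open.
Joint ranges: [-2.63, 2.63], [-0.94, 2.18], [0.31, 2.57], [-1.31, 4.45], [0, 2.66], [-2.55, 2.55]. Speed limits (rad/s): [2.57, 2.57, 3.14, 3.14, 3.14, 3.14].

### API

Orientations are given as a rotation vector (axis times angle).
In Python, from workcell import bot gives the robot as it stands.
- The arm moves only by the tool arm_command, never from a script. Its arguments are lists of equal length, an entry for each row: "slide": the shift along the tool's x, y, z in m, a list of three; "angular": the turn, a rotation vector about the tool's x, y, z in degrees, a list of three; "hand": the finger opening in m, from 0 to 0.0854. A call has exactly 8 rows; each row shifts and turns the pose as measured when the row begins, along the tool's axes as they then stand; what a row does not reach is not made up. A row lasts 1/10 s, in which the tool goes at most 50 mm and 8.59 degrees, less where a joint would pass 70% of its speed; a pose out of reach is approached as far as the arm can. A call is refused whole if a number of a shift passes 0.05 or a number of a turn 8.59, either way. A call with a gripper value outside its range is refused whole. The fingers move at their own pace and stop on an object; "squeeze" is the grip in N (left out, the last holds). Time passes only in rows, so rows that do not move let the fingers close, or fill a call up. It gives the time, the measured TCP pose, the force and the opening at its end, in the units of the state.
- bot.read_state(): the state, without advancing time (a new reading comes with each control period).
- bot.read_camera(name): name is "scene" or "top"; returns the picture (480x640x3 uint8, red, green, blue); there is no depth.
- bot.get_calibration(name): a dict with "fx", "fy", "cx", "cy" (pixels), "k1" (the pictures are not rectified: a ray, as slopes to the right and down, at radius r is drawn at 1 + k1 r^2 times it, then the intrinsics apply), "R" (3x3) and "t" (3): a world point X has camera coordinates R X + t. Camera axes: x right, y down, z forward; pixel columns grow to the right and rows downward; lengths in m; the calibration is good to about 2 mm. A picture is of the moment at which its call begins. get_calibration takes no time and is no camera call.
- bot.finish_job(): hands the job in, once; it reports no verdict.
The state is a dict: "time": time; "q": joint angles; "joint_vel": joint speeds; "joint_torque": joint torques, N m; "tool_pos": TCP position; "tcp_rot": TCP orientation; "wrist_force": force on the tool from outside, world axes, zero at the start; "torque": the same for the moment, N m; "width": opening from 0.0 (shut) to 1.0 (fully open).
Only numpy, scipy, OpenCV 4.12 (cv2) and the standard library are available. Lean on these libraries where they do the work, as an engineer would, in place of code of your own. Each camera call takes 0.05 s, during which the arm holds its last target.

## Working session

There is one attempt and no reset: what is moved stays moved. The work goes in short steps, Python scripts to look and compute and a tool call to move; the robot and the scene stay as the last step left them, time stands still between calls to the robot, and variables do not carry over. Pictures are saved under pics/ and viewed, and the job is handed in when it is done.

Besides the shell and the picture viewer there is one more tool, called after "Emit:" by a JSON object that holds its "method" and its "body". arm_command: Moves the arm, as the interface text tells. Its arguments: {"type":"object","properties":{"slide":{"type":"array","items":{"type":"array","items":{"type":"number"}}},"angular":{"type":"array","items":{"type":"array","items":{"type":"number"}}},"hand":{"type":"array","items":{"type":"number"}},"squeeze":{"type":"number"}},"required":["slide","angular","hand"]}

```bash
ls; mkdir -p pics; python3 - <<'E'
from workcell import bot
import cv2
for n in ["scene","top"]:
    im=bot.read_camera(n); cv2.imwrite(f"pics/{n}0.png",im[:,:,::-1]); 
    c=bot.get_calibration(n); print(n,c)
print(bot.read_state())
E
```

```text
pics
scene {'fx': 607.5638597472653, 'fy': 607.5638597472653, 'cx': 325.0471650314196, 'cy': 228.0616064235787, 'k1': -0.05846906138936452, 'R': array([[ 0.57783738,  0.81612166,  0.00702828],
       [ 0.42529845, -0.29375123, -0.85605575],
       [-0.69658108,  0.49765012, -0.51683572]]), 't': array([-0.34200223, -0.17344908,  1.38050575])}
top {'fx': 529.7792495772985, 'fy': 529.7792495772985, 'cx': 313.89394925000653, 'cy': 242.34931183503028, 'k1': -0.06445060514858056, 'R': array([[ 2.16870206e-02, -9.99757735e-01,  3.76082733e-03],
       [-9.82436000e-01, -2.20083132e-02, -1.85297434e-01],
       [ 1.85335313e-01,  3.23777109e-04, -9.82675286e-01]]), 't': array([-8.32710777e-05,  5.42762549e-01,  8.91103820e-01])}
{'time': 0.1, 'q': array([ 1.24913482e+00,  2.64694800e-01,  1.60524536e+00, -1.83357443e-05,
        1.27371118e+00, -3.69025785e-02]), 'joint_vel': array([-0.00054806, -0.00188689, -0.00361115, -0.00151804,  0.00052517,
       -0.00020714]), 'joint_torque': array([-3.37859490e-05, -5.16705465e+01, -3.68592417e+01, -9.61930141e-05,
        6.43259555e-03, -1.45937611e-05]), 'tool_pos': array([0.18942834, 0.64719667, 0.23807079]), 'tcp_rot': array([-0.4457303 , -3.10945664,  0.00318649]), 'wrist_force': array([-1.20250745, -0.83584587,  0.05733439]), 'torque': array([ 0.06390665,  0.02591131, -0.03721543]), 'width': 1.0018928925542818}
```

View pics/scene0.png

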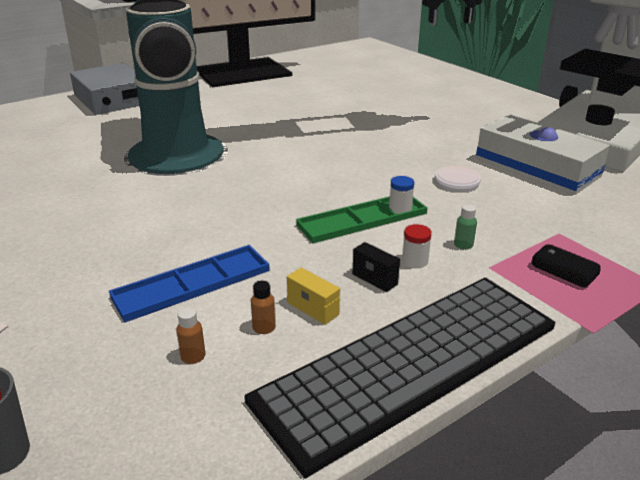

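View pics/top0.png

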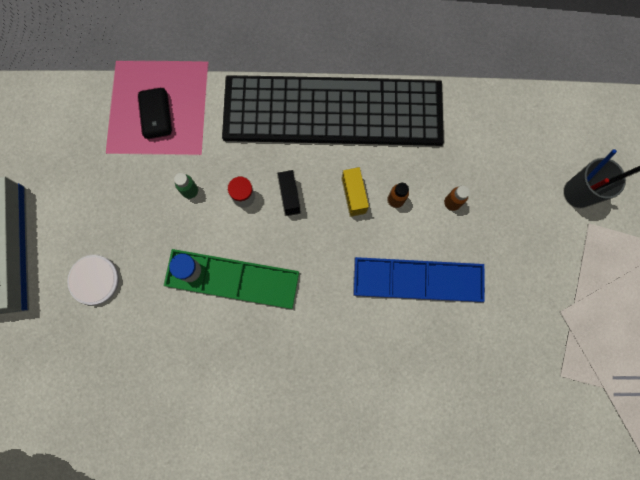

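The top view has all objects in a row: green bottle (187,186), red jar (241,189), black box (289,193), yellow box (356,192), black-cap amber (399,195), white-cap amber (457,198). The trays sit below them. Next I'll measure by segmentation.

```bash
cat > h.py <<'E'
from workcell import bot
import numpy as np, cv2
def px2w(n,px,z):
    c=bot.get_calibration(n)
    K=np.array([[c['fx'],0,c['cx']],[0,c['fy'],c['cy']],[0,0,1]])
    u=cv2.undistortPoints(np.array(px,float).reshape(-1,1,2),K,np.array([c['k1'],0,0,0.])).reshape(-1,2)
    R,t=np.array(c['R']),np.array(c['t'])
    d=np.c_[u,np.ones(len(u))]@R; o=-R.T@t
    z=np.broadcast_to(z,(len(u),))
    return o+d*((z-o[2])/d[:,2])[:,None]
def w2px(n,X):
    c=bot.get_calibration(n)
    K=np.array([[c['fx'],0,c['cx']],[0,c['fy'],c['cy']],[0,0,1]])
    return cv2.projectPoints(np.array(X,float).reshape(-1,1,3),cv2.Rodrigues(np.array(c['R']))[0],np.array(c['t']),K,np.array([c['k1'],0,0,0.]))[0].reshape(-1,2)
E
python3 - <<'E'
import cv2
a=cv2.imread('pics/top0.png')
cv2.imwrite('pics/t_a.png',cv2.resize(a[150:320,155:315],None,fx=5,fy=5,interpolation=cv2.INTER_CUBIC)[:600*2:1,:][::1][:850][:, :800][:600])
cv2.imwrite('pics/t_b.png',cv2.resize(a[155:225,335:475],None,fx=5.7,fy=5.7,interpolation=cv2.INTER_CUBIC))
s=cv2.imread('pics/scene0.png')
cv2.imwrite('pics/s_a.png',cv2.resize(s[165:375,165:485],None,fx=2.5,fy=2.5,interpolation=cv2.INTER_CUBIC))
E
cat > m.py <<'E'
from h import *
import sys
a=cv2.imread(sys.argv[1] if len(sys.argv)>1 else 'pics/top0.png'); hsv=cv2.cvtColor(a,cv2.COLOR_BGR2HSV)
def seg(lo,hi,box):
    m=cv2.inRange(hsv,np.array(lo),np.array(hi)); mm=np.zeros_like(m); x0,y0,x1,y1=box; mm[y0:y1,x0:x1]=m[y0:y1,x0:x1]
    n,l,st,c=cv2.connectedComponentsWithStats(mm); i=1+np.argmax(st[1:,4]); return (l==i).astype(np.uint8)
def rect(name,m,z):
    ct=max(cv2.findContours(m,0,cv2.CHAIN_APPROX_NONE)[0],key=len)
    pts=px2w('top',ct.reshape(-1,2),z)[:,:2]*1000
    r=cv2.minAreaRect(pts.astype(np.float32)); print(name,m.sum(),np.round(r[0],1),np.round(r[1],1),round(r[2],1))
rect('blue',seg((105,120,60),(125,255,255),(340,240,500,310)),.014)
rect('green',seg((50,120,40),(75,255,255),(155,240,310,315)),.014)
rect('yellow top+side',seg((20,120,60),(35,255,255),(335,160,380,220)),.05)
rect('yellow bright',seg((20,120,170),(35,255,255),(335,160,380,220)),.05)
rect('black',seg((0,0,0),(180,255,60),(272,165,305,220)),.05)
rect('red',cv2.bitwise_or(seg((0,120,80),(8,255,255),(225,170,260,210)),seg((172,120,80),(180,255,255),(225,170,260,210))),.06)
rect('blueclid',seg((105,120,60),(125,255,255),(165,250,205,285)),.064)
rect('blackcap',seg((0,0,0),(180,255,50),(388,178,412,202)),.075)
rect('greencap',seg((0,0,120),(180,60,255),(172,172,194,190)),.075)
rect('whitecap',seg((0,0,120),(180,60,255),(452,185,472,203)),.075)
E
python3 m.py
```

```text
blue 4927 [ 485.1 -182.5] [239.4  70.2] 88.2
green 4143 [479.3 161.9] [238.8  69.1] 81.2
yellow top+side 916 [639.3 -60.4] [87.6 37.1] 12.7
yellow bright 586 [645.6 -61.2] [73.6 27.7] 12.6
black 712 [633.4  58.3] [83.4 29.9] 11.9Traceback (most recent call last):
  File "m.py", line 16, in <module>
    rect('red',cv2.bitwise_or(seg((0,120,80),(8,255,255),(225,170,260,210)),seg((172,120,80),(180,255,255),(225,170,260,210))),.06)
                                                                            ~~~^^^^^^^^^^^^^^^^^^^^^^^^^^^^^^^^^^^^^^^^^^^^^^
  File "m.py", line 6, in seg
    n,l,st,c=cv2.connectedComponentsWithStats(mm); i=1+np.argmax(st[1:,4]); return (l==i).astype(np.uint8)
                                                       ~~~~~~~~~^^^^^^^^^^
    return _wrapfunc(a, 'argmax', axis=axis, out=out, **kwds)
    return bound(*args, **kwds)
ValueError: attempt to get argmax of an empty sequence
```

View pics/t_a.png

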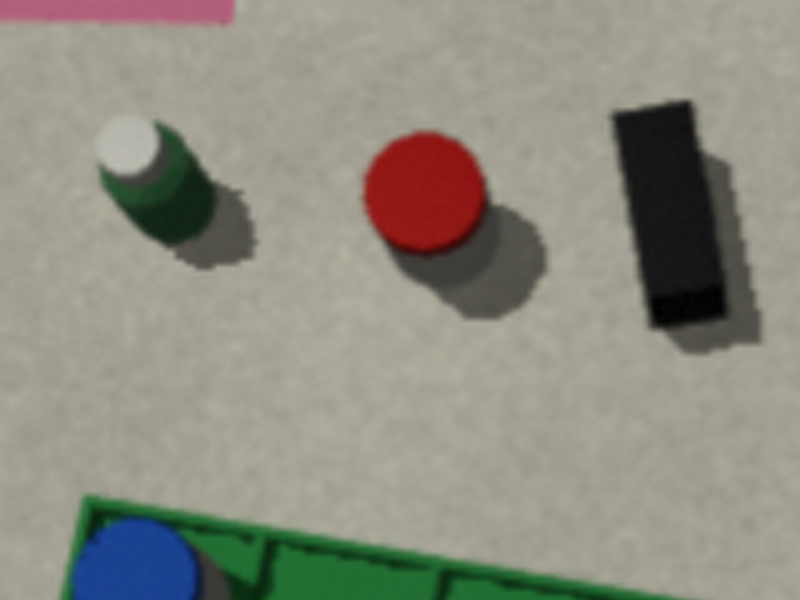

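View pics/t_b.png

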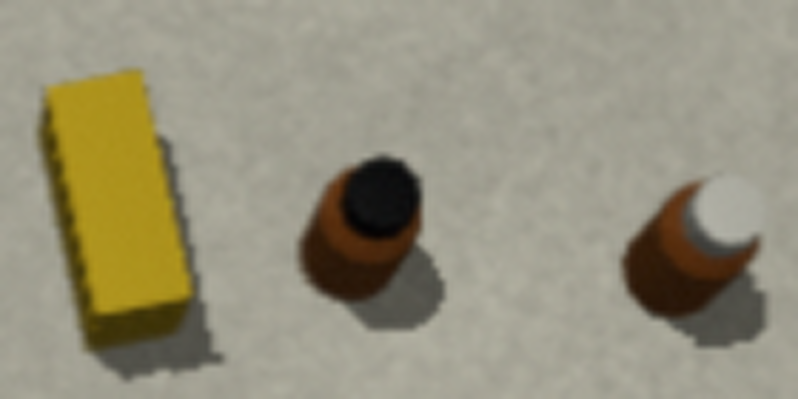

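View pics/s_a.png

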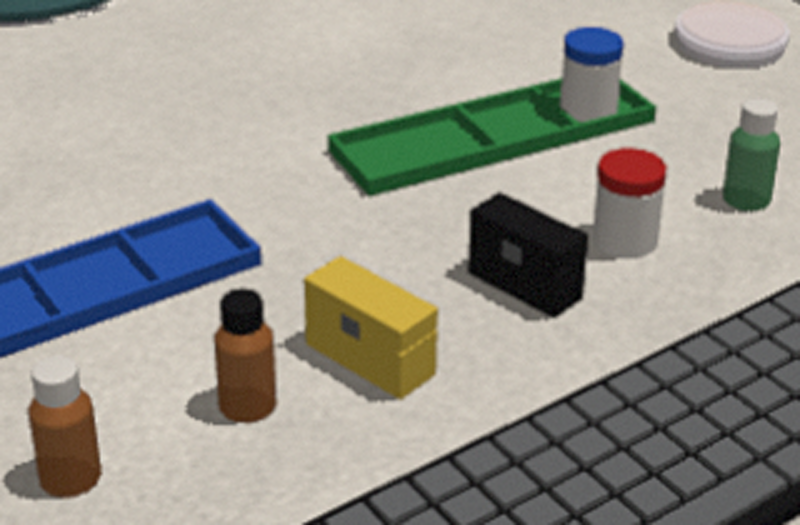

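```bash
python3 - <<'E'
from h import *
def A(p): return (np.array(p,float)+.5)/5-.5+[155,150]
def B(p): return (np.array(p,float)+.5)/5.7-.5+[335,155]
def box(n,p):
    w=px2w('top',p,.05)[:,:2]*1000
    print(n,w.mean(0).round(1),[round(np.linalg.norm(w[i]-w[i-1]),1) for i in range(4)], [round(np.degrees(np.arctan2(*(w[i]-w[j])[::-1])),1) for i,j in((0,3),(1,2))])
box('black',A([(612,113),(692,101),(724,287),(650,297)]))
box('yellow',B([(46,88),(139,70),(192,296),(97,315)]))
for n,p,z in [('green',A((129,146)),.075),('red',A((425,192)),.06),('ambblack',B((382,197)),.075),('ambwhite',B((729,213)),.075),('bluelid',A((135,577)),.064)]:
    w=px2w('top',[p],z); print(n,(w*1000).round(1))
# check via scene: expected projections
for n,p,z in [('green',A((129,146)),.075),('red',A((425,192)),.06),('ambblack',B((382,197)),.075),('ambwhite',B((729,213)),.075),('bluelid',A((135,577)),.064)]:
    print(n,(w2px('scene',px2w('top',[p],z))).round(1), ((w2px('scene',px2w('top',[p],z))-[165,165])*2.5).round(0))
# trays frames: center + axis
for n,c,a in [('blue',(485.1,-182.5),88.2),('green',(479.3,161.9),81.2)]:
    # y axis towards +y world
    a=np.radians(a); 
    yy=np.array([np.cos(a),np.sin(a)]); 
    for k in(-66,19,85): print(n,k,(np.array(c)+k*yy).round(1))
E
```

```text
black [639.6  60.1] [np.float64(70.8), np.float64(29.6), np.float64(71.2), np.float64(26.9)] [np.float64(13.2), np.float64(11.0)]
yellow [644.6 -61.3] [np.float64(76.6), np.float64(30.6), np.float64(76.5), np.float64(30.8)] [np.float64(12.8), np.float64(13.0)]
green [[647.7 251.8  75. ]]
red [[637.3 147.5  60. ]]
ambblack [[ 637.3 -141.3   75. ]]
ambwhite [[ 635.  -249.8   75. ]]
bluelid [[494.8 241.6  64. ]]
green [[467.1 206.5]] [[755. 104.]]
red [[416.2 229.8]] [[628. 162.]]
ambblack [[260.1 283. ]] [[238. 295.]]
ambwhite [[185.7 310.6]] [[ 52. 364.]]
bluelid [[401.5 180.1]] [[591.  38.]]
blue -66 [ 483.  -248.5]
blue 19 [ 485.7 -163.5]
blue 85 [487.8 -97.5]
green -66 [469.2  96.7]
green 19 [482.2 180.7]
green 85 [492.3 245.9]
```

```bash
cat > plan.py <<'E'
from h import *
import sys
from scipy.spatial.transform import Rotation as Ro
# plan.py x y z yaw(deg of tool y) [vmax mm] (mm)
x,y,z,yaw=map(float,sys.argv[1:5]); vm=float(sys.argv[5]) if len(sys.argv)>5 else 45
s=bot.read_state(); p=s['tool_pos']*1000; R=Ro.from_rotvec(s['tcp_rot'])
a=np.radians(yaw); ty=np.array([np.cos(a),np.sin(a),0]); tz=np.array([0,0,-1.]); G=Ro.from_matrix(np.c_[np.cross(ty,tz),ty,tz])
m=R.as_matrix(); print('t',s['time'].__round__(2),'p',p.round(1),'yaw',np.degrees(np.arctan2(m[1,1],m[0,1])).round(1),'tilt',np.degrees(np.arccos(-m[2,2])).round(2),'w',round(s['width']*85.4,1),'F',s['wrist_force'].round(1))
rv=(R.inv()*G).as_rotvec(degrees=True); d=np.array([x,y,z])-p
N=int(np.ceil(max(np.linalg.norm(d)/vm,np.abs(rv).max()/8.5,1)))
print('N',N,'total tool shift',R.inv().apply(d).round(1),'rotvec',rv.round(2))
sl=[];an=[]
for i in range(N):
    Ri=R*Ro.from_rotvec(rv*i/N,degrees=True)
    v=Ri.inv().apply(d/N)/1000; sl.append([round(float(k),3) for k in v]); an.append([round(float(k),1) for k in rv/N])
print(sl);print(an)
E
python3 plan.py 648 252 140 -8.8
```

```text
t 0.1 p [189.4 647.2 238.1] yaw 73.7 tilt 0.12 w 85.6 F [-1.2 -0.8  0.1]
N 14 total tool shift [-551.1 -250.3   98.6] rotvec [-1.000e-01  8.000e-02  8.248e+01]
[[-0.039, -0.018, 0.007], [-0.041, -0.014, 0.007], [-0.042, -0.009, 0.007], [-0.043, -0.005, 0.007], [-0.043, -0.001, 0.007], [-0.043, 0.004, 0.007], [-0.042, 0.008, 0.007], [-0.041, 0.013, 0.007], [-0.04, 0.017, 0.007], [-0.038, 0.021, 0.007], [-0.036, 0.024, 0.007], [-0.033, 0.028, 0.007], [-0.03, 0.031, 0.007], [-0.027, 0.034, 0.007]]
[[-0.0, 0.0, 5.9], [-0.0, 0.0, 5.9], [-0.0, 0.0, 5.9], [-0.0, 0.0, 5.9], [-0.0, 0.0, 5.9], [-0.0, 0.0, 5.9], [-0.0, 0.0, 5.9], [-0.0, 0.0, 5.9], [-0.0, 0.0, 5.9], [-0.0, 0.0, 5.9], [-0.0, 0.0, 5.9], [-0.0, 0.0, 5.9], [-0.0, 0.0, 5.9], [-0.0, 0.0, 5.9]]
```

Emit:
{"method": "arm_command", "body": {"slide": [[-0.039,-0.018,0.007],[-0.041,-0.014,0.007],[-0.042,-0.009,0.007],[-0.043,-0.005,0.007],[-0.043,-0.001,0.007],[-0.043,0.004,0.007],[-0.042,0.008,0.007],[-0.041,0.013,0.007]], "angular": [[0,0,5.9],[0,0,5.9],[0,0,5.9],[0,0,5.9],[0,0,5.9],[0,0,5.9],[0,0,5.9],[0,0,5.9]], "hand": [0.06,0.06,0.06,0.06,0.06,0.06,0.06,0.06], "squeeze": 40}}

```text
time: 0.9
tool_pos: [0.4504, 0.415, 0.1764]
tcp_rot: [-1.681, -2.651, 0.008]
wrist_force: [0.9, 0.4, -0.1]
width: 0.701
```

```bash
python3 plan.py 648 252 140 -8.8
```

```text
t 0.9 p [450.4 415.  176.4] yaw 25.2 tilt 0.31 w 59.9 F [ 0.9  0.4 -0.1]
N 6 total tool shift [-231.7  109.3   35.9] rotvec [-0.28  0.13 34.05]
[[-0.039, 0.018, 0.006], [-0.037, 0.022, 0.006], [-0.034, 0.025, 0.006], [-0.032, 0.029, 0.006], [-0.029, 0.032, 0.006], [-0.025, 0.034, 0.006]]
[[-0.0, 0.0, 5.7], [-0.0, 0.0, 5.7], [-0.0, 0.0, 5.7], [-0.0, 0.0, 5.7], [-0.0, 0.0, 5.7], [-0.0, 0.0, 5.7]]
```

Tracking is good.

Emit:
{"method": "arm_command", "body": {"slide": [[-0.039,0.018,0.006],[-0.037,0.022,0.006],[-0.034,0.025,0.006],[-0.032,0.029,0.006],[-0.029,0.032,0.006],[-0.025,0.034,0.006],[0,0,0],[0,0,0]], "angular": [[0,0,5.7],[0,0,5.7],[0,0,5.7],[0,0,5.7],[0,0,5.7],[0,0,5.7],[0,0,0],[0,0,0]], "hand": [0.06,0.06,0.06,0.06,0.06,0.06,0.06,0.06]}}

```text
time: 1.7
tool_pos: [0.6534, 0.2335, 0.1317]
tcp_rot: [-2.421, -1.999, 0.021]
wrist_force: [-1.1, 0.2, -0.7]
width: 0.704
```

```bash
python3 plan.py 648 252 24 -8.8 30
```

```text
t 1.7 p [653.4 233.5 131.7] yaw -10.9 tilt 0.79 w 60.1 F [-1.1  0.2 -0.7]
N 4 total tool shift [ 18.2  -7.7 107.6] rotvec [-0.61  0.51 -2.11]
[[0.005, -0.002, 0.027], [0.004, -0.002, 0.027], [0.004, -0.002, 0.027], [0.004, -0.002, 0.027]]
[[-0.2, 0.1, -0.5], [-0.2, 0.1, -0.5], [-0.2, 0.1, -0.5], [-0.2, 0.1, -0.5]]
```

Emit:
{"method": "arm_command", "body": {"slide": [[0.009,-0.004,0],[0.006,-0.003,0.005],[0.003,-0.001,0.01],[0,0,0.01],[0,0,0.01],[0,0,0.005],[0,0,0],[0,0,0]], "angular": [[-0.3,0.3,-1],[-0.3,0.2,-1],[0,0,0],[0,0,0],[0,0,0],[0,0,0],[0,0,0],[0,0,0]], "hand": [0.06,0.06,0.06,0.06,0.06,0.06,0.06,0.06]}}

```text
time: 2.5
tool_pos: [0.6427, 0.2591, 0.0866]
tcp_rot: [-2.373, -2.055, 0.004]
wrist_force: [0.4, 0.4, 1.1]
width: 0.704
```

```bash
python3 plan.py 648 252 25 -8.8 20; python3 - <<'E'
from h import *
for n in ["scene","top"]:
    im=bot.read_camera(n)[:,:,::-1]
    c=im[100:300,300:540] if n=='scene' else im[130:260,120:280]
    cv2.imwrite(f"pics/{n}1.png",cv2.resize(c,None,fx=3,fy=3,interpolation=cv2.INTER_CUBIC))
E
```

```text
t 2.5 p [642.7 259.1  86.6] yaw -8.2 tilt 0.19 w 60.1 F [0.4 0.4 1.1]
N 4 total tool shift [-6.2  6.5 61.6] rotvec [-0.18  0.03  0.59]
[[-0.002, 0.002, 0.015], [-0.002, 0.002, 0.015], [-0.002, 0.002, 0.015], [-0.002, 0.002, 0.015]]
[[-0.0, 0.0, 0.1], [-0.0, 0.0, 0.1], [-0.0, 0.0, 0.1], [-0.0, 0.0, 0.1]]
```

View pics/scene1.png

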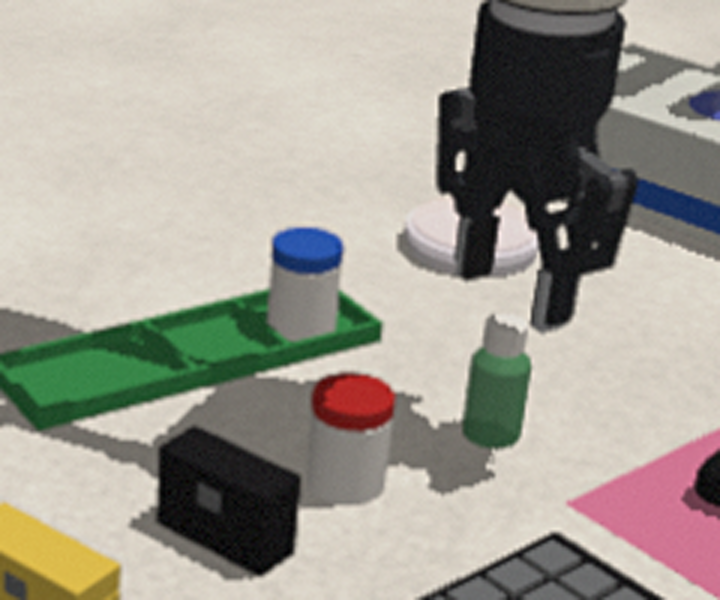

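View pics/top1.png

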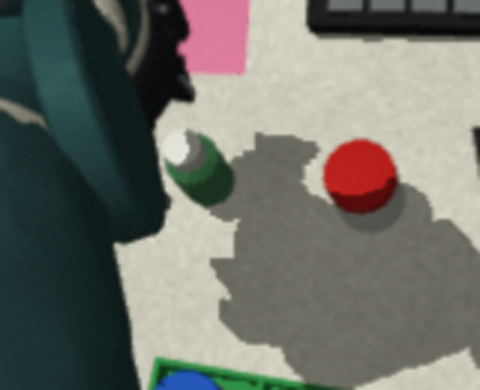

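Emit:
{"method": "arm_command", "body": {"slide": [[-0.002,0.002,0.003],[-0.002,0.002,0.005],[-0.001,0.001,0.008],[0,0,0.01],[0,0,0.01],[0,0,0.008],[0,0,0.005],[0,0,0.002]], "angular": [[0,0,0.3],[0,0,0.3],[0,0,0],[0,0,0],[0,0,0],[0,0,0],[0,0,0],[0,0,0]], "hand": [0.06,0.06,0.06,0.06,0.06,0.06,0.06,0.06]}}

```text
time: 3.4
tool_pos: [0.6485, 0.2521, 0.0322]
tcp_rot: [-2.387, -2.04, 0.001]
wrist_force: [0.3, 0.2, -0.3]
width: 0.701
```

```bash
python3 plan.py 648 252 25 -8.8 20
```

```text
t 3.4 p [648.5 252.1  32.2] yaw -9.0 tilt 0.08 w 59.8 F [ 0.3  0.2 -0.3]
N 1 total tool shift [-0.1 -0.5  7.2] rotvec [-0.08 -0.03 -0.17]
[[-0.0, -0.0, 0.007]]
[[-0.1, -0.0, -0.2]]
```

Emit:
{"method": "arm_command", "body": {"slide": [[0,0,0.003],[0,0,0.003],[0,0,0],[0,0,0],[0,0,0],[0,0,0],[0,0,0],[0,0,0]], "angular": [[0,0,0],[0,0,0],[0,0,0],[0,0,0],[0,0,0],[0,0,0],[0,0,0],[0,0,0]], "hand": [0.06,0.06,0.02,0.02,0.02,0.02,0.02,0.02]}}

```text
time: 4.2
tool_pos: [0.6489, 0.2526, 0.0265]
tcp_rot: [-2.387, -2.041, -0.001]
wrist_force: [0.4, 0.2, -0.6]
width: 0.382
```

```bash
python3 plan.py 482.2 180.7 100 -8.8 40; python3 - <<'E'
from h import *
for n in ["scene"]:
    im=bot.read_camera(n)[:,:,::-1]
    c=im[100:300,300:540]
    cv2.imwrite(f"pics/{n}2.png",cv2.resize(c,None,fx=3,fy=3,interpolation=cv2.INTER_CUBIC))
E
```

```text
t 4.2 p [648.9 252.6  26.5] yaw -8.9 tilt 0.06 w 32.6 F [ 0.4  0.2 -0.6]
N 5 total tool shift [ -96.8 -153.5  -73.5] rotvec [-0.02 -0.06 -0.14]
[[-0.019, -0.031, -0.015], [-0.019, -0.031, -0.015], [-0.019, -0.031, -0.015], [-0.019, -0.031, -0.015], [-0.019, -0.031, -0.015]]
[[-0.0, -0.0, -0.0], [-0.0, -0.0, -0.0], [-0.0, -0.0, -0.0], [-0.0, -0.0, -0.0], [-0.0, -0.0, -0.0]]
```

View pics/scene2.png

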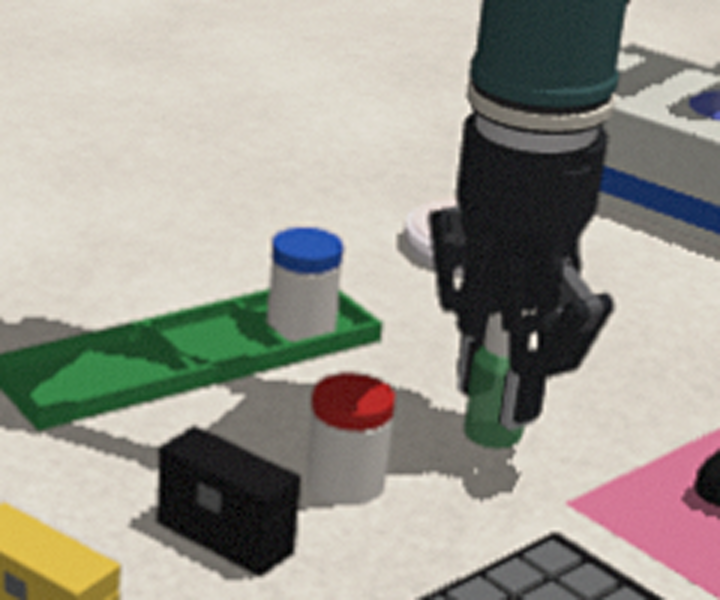

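Emit:
{"method": "arm_command", "body": {"slide": [[0,0,-0.01],[0,0,-0.02],[-0.003,-0.005,-0.02],[-0.01,-0.015,-0.01],[-0.016,-0.025,0],[-0.019,-0.03,0],[-0.019,-0.03,0],[-0.013,-0.02,0]], "angular": [[0,0,0],[0,0,0],[0,0,0],[0,0,0],[0,0,0],[0,0,0],[0,0,0],[0,0,0]], "hand": [0.02,0.02,0.02,0.02,0.02,0.02,0.02,0.02]}}

```text
time: 5.05
tool_pos: [0.5142, 0.193, 0.0944]
tcp_rot: [2.386, 2.04, 0.014]
wrist_force: [0.4, 0.5, 0.2]
width: 0.382
```

```bash
python3 plan.py 482.2 180.7 31 -8.8 15
```

```text
t 5.05 p [514.2 193.   94.4] yaw -8.9 tilt 0.54 w 32.6 F [0.4 0.5 0.2]
N 5 total tool shift [-17.5 -30.1  63.1] rotvec [ 0.45 -0.3  -0.13]
[[-0.003, -0.006, 0.013], [-0.003, -0.006, 0.013], [-0.003, -0.006, 0.013], [-0.003, -0.006, 0.013], [-0.003, -0.006, 0.013]]
[[0.1, -0.1, -0.0], [0.1, -0.1, -0.0], [0.1, -0.1, -0.0], [0.1, -0.1, -0.0], [0.1, -0.1, -0.0]]
```

Emit:
{"method": "arm_command", "body": {"slide": [[-0.004,-0.008,0],[-0.002,-0.003,0.003],[0,0,0.006],[0,0,0.008],[0,0,0.008],[0,0,0.005],[0,0,0.002],[0,0,0]], "angular": [[0.2,-0.2,0],[0.2,-0.2,0],[0,0,0],[0,0,0],[0,0,0],[0,0,0],[0,0,0],[0,0,0]], "hand": [0.02,0.02,0.02,0.02,0.02,0.02,0.02,0.02]}}

```text
time: 5.85
tool_pos: [0.5043, 0.1895, 0.0608]
tcp_rot: [2.386, 2.04, 0.002]
wrist_force: [0.4, -0.0, -1.0]
width: 0.383
```

```bash
python3 plan.py 482.2 180.7 31 -8.8 15;  python3 - <<'E'
from h import *
for n in ["scene"]:
    im=bot.read_camera(n)[:,:,::-1]
    c=im[100:300,250:490]
    cv2.imwrite(f"pics/{n}3.png",cv2.resize(c,None,fx=3,fy=3,interpolation=cv2.INTER_CUBIC))
E
```

```text
t 5.85 p [504.3 189.5  60.8] yaw -8.9 tilt 0.18 w 32.7 F [ 0.4 -0.  -1. ]
N 3 total tool shift [-12.1 -20.5  29.7] rotvec [ 0.18  0.04 -0.13]
[[-0.004, -0.007, 0.01], [-0.004, -0.007, 0.01], [-0.004, -0.007, 0.01]]
[[0.1, 0.0, -0.0], [0.1, 0.0, -0.0], [0.1, 0.0, -0.0]]
```

View pics/scene3.png

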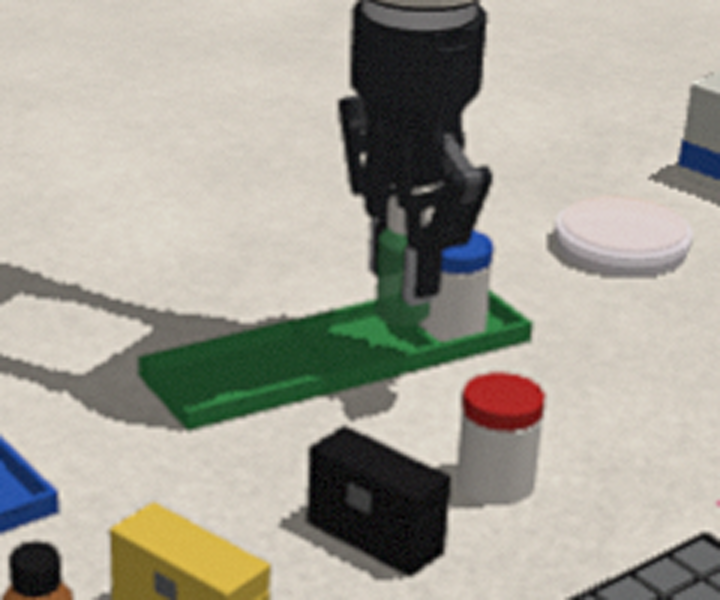

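Emit:
{"method": "arm_command", "body": {"slide": [[-0.002,-0.003,0],[-0.004,-0.007,0],[-0.004,-0.006,0.002],[-0.001,-0.003,0.004],[0,0,0.006],[0,0,0.004],[0,0,0.002],[0,0,0]], "angular": [[0.1,0,0],[0,0,0],[0,0,0],[0,0,0],[0,0,0],[0,0,0],[0,0,0],[0,0,0]], "hand": [0.02,0.02,0.02,0.02,0.02,0.02,0.02,0.02]}}

```text
time: 6.7
tool_pos: [0.482, 0.1808, 0.0421]
tcp_rot: [2.386, 2.04, 0.002]
wrist_force: [-0.9, -0.4, -0.9]
width: 0.384
```

```bash
python3 plan.py 482.2 180.7 31 -8.8 15
```

```text
t 6.7 p [482.  180.8  42.1] yaw -8.9 tilt 0.14 w 32.8 F [-0.9 -0.4 -0.9]
N 1 total tool shift [-0.1  0.2 11.1] rotvec [ 0.14  0.   -0.14]
[[-0.0, 0.0, 0.011]]
[[0.1, 0.0, -0.1]]
```

Emit:
{"method": "arm_command", "body": {"slide": [[0,0,0.002],[0,0,0.003],[0,0,0.003],[0,0,0.002],[0,0,0.001],[0,0,0],[0,0,0],[0,0,0]], "angular": [[0,0,0],[0,0,0],[0,0,0],[0,0,0],[0,0,0],[0,0,0],[0,0,0],[0,0,0]], "hand": [0.02,0.02,0.02,0.02,0.02,0.02,0.02,0.02]}}

```text
time: 7.5
tool_pos: [0.4829, 0.1811, 0.0302]
tcp_rot: [2.386, 2.04, 0.003]
wrist_force: [0.3, 0.7, 0.4]
width: 0.381
```

Emit:
{"method": "arm_command", "body": {"slide": [[0,0,0],[0,0,0],[0,0,0],[0,0,-0.005],[0,0,-0.015],[0,0,-0.025],[0,0,-0.025],[0,0,-0.015]], "angular": [[0,0,0],[0,0,0],[0,0,0],[0,0,0],[0,0,0],[0,0,0],[0,0,0],[0,0,0]], "hand": [0.058,0.058,0.058,0.058,0.058,0.058,0.058,0.058]}}

```text
time: 8.3
tool_pos: [0.4807, 0.1805, 0.117]
tcp_rot: [2.388, 2.041, -0.004]
wrist_force: [0.4, 0.0, -0.4]
width: 0.678
```

```bash
python3 plan.py 637.3 147.5 120 -1.8 30;  python3 - <<'E'
from h import *
for n in ["scene"]:
    im=bot.read_camera(n)[:,:,::-1]
    c=im[100:300,250:490]
    cv2.imwrite(f"pics/{n}4.png",cv2.resize(c,None,fx=3,fy=3,interpolation=cv2.INTER_CUBIC))
E
```

```text
t 8.3 p [480.7 180.5 117. ] yaw -8.9 tilt 0.15 w 57.9 F [ 0.4  0.  -0.4]
N 6 total tool shift [ -8.3 159.8  -3.2] rotvec [-0.09  0.11 -7.14]
[[-0.001, 0.027, -0.001], [-0.002, 0.027, -0.001], [-0.002, 0.027, -0.001], [-0.003, 0.027, -0.001], [-0.004, 0.026, -0.001], [-0.004, 0.026, -0.001]]
[[-0.0, 0.0, -1.2], [-0.0, 0.0, -1.2], [-0.0, 0.0, -1.2], [-0.0, 0.0, -1.2], [-0.0, 0.0, -1.2], [-0.0, 0.0, -1.2]]
```

View pics/scene4.png

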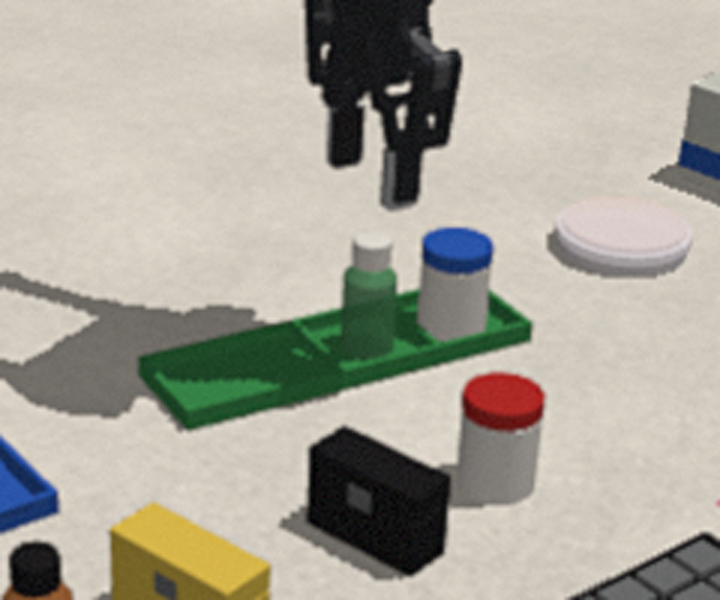

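The green bottle stands upright in the middle compartment (crop 368,300). Red jar next.

Emit:
{"method": "arm_command", "body": {"slide": [[0,0.01,0],[-0.001,0.025,0],[-0.002,0.035,0],[-0.002,0.035,0],[-0.002,0.025,0],[-0.001,0.015,0],[0,0.01,0.003],[0,0.003,0.005]], "angular": [[0,0,-1],[0,0,-1],[0,0,-1],[0,0,-1],[0,0,-1],[0,0,-1],[0,0,-1],[0,0,0]], "hand": [0.07,0.07,0.07,0.07,0.07,0.07,0.07,0.07]}}

```text
time: 9.15
tool_pos: [0.6462, 0.1546, 0.106]
tcp_rot: [2.245, 2.196, -0.001]
wrist_force: [-0.2, -0.8, -0.9]
width: 0.819
```

```bash
python3 plan.py 637.3 147.5 28 -1.8 30
```

```text
t 9.15 p [646.2 154.6 106. ] yaw -1.3 tilt 0.08 w 69.9 F [-0.2 -0.8 -0.9]
N 3 total tool shift [-7.2 -8.8 78. ] rotvec [0.03 0.07 0.53]
[[-0.002, -0.003, 0.026], [-0.002, -0.003, 0.026], [-0.002, -0.003, 0.026]]
[[0.0, 0.0, 0.2], [0.0, 0.0, 0.2], [0.0, 0.0, 0.2]]
```

Emit:
{"method": "arm_command", "body": {"slide": [[-0.002,-0.003,0.003],[-0.003,-0.004,0.006],[-0.002,-0.003,0.012],[-0.001,-0.001,0.016],[0,0,0.016],[0,0,0.012],[0,0,0.006],[0,0,0.003]], "angular": [[0,0,0.2],[0,0,0.2],[0,0,0],[0,0,0],[0,0,0],[0,0,0],[0,0,0],[0,0,0]], "hand": [0.07,0.07,0.07,0.07,0.07,0.07,0.07,0.07]}}

```text
time: 9.95
tool_pos: [0.6273, 0.1461, 0.0212]
tcp_rot: [-2.25, -2.187, 0.013]
wrist_force: [-0.0, 0.4, 0.0]
width: 0.819
```

```bash
python3 plan.py 637.3 147.5 28 -1.8 30
```

```text
t 9.95 p [627.3 146.1  21.2] yaw -1.6 tilt 0.52 w 70.0 F [-0.   0.4  0. ]
N 1 total tool shift [ 1.7  9.9 -6.9] rotvec [-0.49  0.17  0.17]
[[0.002, 0.01, -0.007]]
[[-0.5, 0.2, 0.2]]
```

Emit:
{"method": "arm_command", "body": {"slide": [[0,0.003,-0.003],[0.001,0.005,-0.003],[0.001,0.002,0],[0,0,0],[0,0,0],[0,0,0],[0,0,0],[0,0,0]], "angular": [[-0.2,0.1,0],[-0.2,0.1,0],[0,0,0],[0,0,0],[0,0,0],[0,0,0],[0,0,0],[0,0,0]], "hand": [0.07,0.07,0.07,0.07,0.03,0.03,0.03,0.03]}}

```text
time: 10.75
tool_pos: [0.6408, 0.1486, 0.0302]
tcp_rot: [2.252, 2.189, 0.006]
wrist_force: [0.4, 0.4, -0.4]
width: 0.516
```

```bash
python3 plan.py 487.8 -97.5 110 -1.8 30
```

```text
t 10.75 p [640.8 148.6  30.2] yaw -1.6 tilt 0.23 w 44.1 F [ 0.4  0.4 -0.4]
N 11 total tool shift [-250.1 -145.7  -80.8] rotvec [ 0.2  -0.1   0.18]
[[-0.023, -0.013, -0.007], [-0.023, -0.013, -0.007], [-0.023, -0.013, -0.007], [-0.023, -0.013, -0.007], [-0.023, -0.013, -0.007], [-0.023, -0.013, -0.007], [-0.023, -0.013, -0.007], [-0.023, -0.013, -0.007], [-0.023, -0.013, -0.007], [-0.023, -0.013, -0.007], [-0.023, -0.013, -0.007]]
[[0.0, -0.0, 0.0], [0.0, -0.0, 0.0], [0.0, -0.0, 0.0], [0.0, -0.0, 0.0], [0.0, -0.0, 0.0], [0.0, -0.0, 0.0], [0.0, -0.0, 0.0], [0.0, -0.0, 0.0], [0.0, -0.0, 0.0], [0.0, -0.0, 0.0], [0.0, -0.0, 0.0]]
```

Emit:
{"method": "arm_command", "body": {"slide": [[0,0,-0.01],[0,0,-0.02],[0,-0.005,-0.025],[-0.01,-0.015,-0.02],[-0.025,-0.02,-0.005],[-0.035,-0.02,0],[-0.04,-0.02,0],[-0.035,-0.015,0]], "angular": [[0,0,0],[0,0,0],[0,0,0],[0,0,0],[0,0,0],[0,0,0],[0,0,0],[0,0,0]], "hand": [0.03,0.03,0.03,0.03,0.03,0.03,0.03,0.03]}}

```text
time: 11.55
tool_pos: [0.5417, 0.0064, 0.1173]
tcp_rot: [2.241, 2.195, 0.013]
wrist_force: [0.0, -1.1, -0.4]
width: 0.515
```

```bash
python3 plan.py 487.8 -97.5 85 -1.8 30
```

```text
t 11.55 p [541.7   6.4 117.3] yaw -1.2 tilt 0.56 w 44.0 F [ 0.  -1.1 -0.4]
N 5 total tool shift [-105.   -52.    31.5] rotvec [ 0.54 -0.15  0.62]
[[-0.021, -0.01, 0.006], [-0.021, -0.01, 0.006], [-0.021, -0.01, 0.006], [-0.021, -0.01, 0.006], [-0.021, -0.01, 0.006]]
[[0.1, -0.0, 0.1], [0.1, -0.0, 0.1], [0.1, -0.0, 0.1], [0.1, -0.0, 0.1], [0.1, -0.0, 0.1]]
```

Emit:
{"method": "arm_command", "body": {"slide": [[-0.025,-0.015,0],[-0.022,-0.012,0.003],[-0.018,-0.008,0.005],[-0.012,-0.005,0.007],[-0.006,-0.002,0.008],[-0.002,0,0.005],[0,0,0.003],[0,0,0]], "angular": [[0.2,0,0.2],[0.2,0,0.2],[0,0,0.2],[0,0,0],[0,0,0],[0,0,0],[0,0,0],[0,0,0]], "hand": [0.03,0.03,0.03,0.03,0.03,0.03,0.03,0.03]}}

```text
time: 12.35
tool_pos: [0.4948, -0.0838, 0.0879]
tcp_rot: [2.258, 2.178, 0.01]
wrist_force: [0.3, -0.1, -0.3]
width: 0.513
```

```bash
python3 plan.py 487.8 -97.5 45 -1.8 30
```

```text
t 12.35 p [494.8 -83.8  87.9] yaw -2.1 tilt 0.42 w 43.9 F [ 0.3 -0.1 -0.3]
N 2 total tool shift [-14.1  -6.8  42.9] rotvec [ 0.41 -0.1  -0.26]
[[-0.007, -0.003, 0.021], [-0.007, -0.003, 0.021]]
[[0.2, -0.1, -0.1], [0.2, -0.1, -0.1]]
```

Emit:
{"method": "arm_command", "body": {"slide": [[-0.003,-0.001,0.003],[-0.005,-0.002,0.005],[-0.004,-0.002,0.008],[-0.002,-0.001,0.008],[0,0,0.008],[0,0,0.006],[0,0,0.003],[0,0,0]], "angular": [[0.2,0,-0.1],[0.2,0,-0.1],[0,0,0],[0,0,0],[0,0,0],[0,0,0],[0,0,0],[0,0,0]], "hand": [0.03,0.03,0.03,0.03,0.03,0.03,0.03,0.03]}}

```text
time: 13.15
tool_pos: [0.4883, -0.097, 0.0425]
tcp_rot: [-2.252, -2.186, -0.001]
wrist_force: [-0.3, -0.4, -1.6]
width: 0.512
```

```bash
python3 plan.py 487.8 -97.5 34.5 -1.8 30
```

```text
t 13.15 p [488.3 -97.   42.5] yaw -1.7 tilt 0.17 w 43.7 F [-0.3 -0.4 -1.6]
N 1 total tool shift [-0.5 -0.4  8. ] rotvec [-0.1  -0.14  0.1 ]
[[-0.001, -0.0, 0.008]]
[[-0.1, -0.1, 0.1]]
```

Emit:
{"method": "arm_command", "body": {"slide": [[0,0,0.002],[0,0,0.002],[0,0,0.002],[0,0,0.001],[0,0,0.001],[0,0,0],[0,0,0],[0,0,0]], "angular": [[0,0,0],[0,0,0],[0,0,0],[0,0,0],[0,0,0],[0,0,0],[0,0,0],[0,0,0]], "hand": [0.03,0.03,0.03,0.03,0.03,0.03,0.03,0.03]}}

```text
time: 13.95
tool_pos: [0.4895, -0.097, 0.035]
tcp_rot: [-2.253, -2.188, -0.003]
wrist_force: [-1.1, -0.6, -0.0]
width: 0.513
```

Emit:
{"method": "arm_command", "body": {"slide": [[0,0,0.001],[0,0,0],[0,0,0],[0,0,0],[0,0,-0.005],[0,0,-0.015],[0,0,-0.025],[0,0,-0.02]], "angular": [[0,0,0],[0,0,0],[0,0,0],[0,0,0],[0,0,0],[0,0,0],[0,0,0],[0,0,0]], "hand": [0.03,0.065,0.065,0.065,0.065,0.065,0.065,0.065]}}

```text
time: 14.75
tool_pos: [0.4868, -0.0965, 0.0987]
tcp_rot: [-2.249, -2.184, 0.003]
wrist_force: [0.3, -0.1, -0.1]
width: 0.761
```

```bash
python3 plan.py 637.3 -141.3 115 -1.8 30;  python3 - <<'E'
from h import *
for n in ["scene"]:
    im=bot.read_camera(n)[:,:,::-1]
    c=im[180:380,100:340]
    cv2.imwrite(f"pics/{n}5.png",cv2.resize(c,None,fx=3,fy=3,interpolation=cv2.INTER_CUBIC))
E
```

```text
t 14.75 p [486.8 -96.5  98.7] yaw -1.7 tilt 0.39 w 65.0 F [ 0.3 -0.1 -0.1]
N 6 total tool shift [-40.3 151.6 -17.4] rotvec [-0.34 -0.2   0.12]
[[-0.007, 0.025, -0.003], [-0.007, 0.025, -0.003], [-0.007, 0.025, -0.003], [-0.007, 0.025, -0.003], [-0.007, 0.025, -0.003], [-0.007, 0.025, -0.003]]
[[-0.1, -0.0, 0.0], [-0.1, -0.0, 0.0], [-0.1, -0.0, 0.0], [-0.1, -0.0, 0.0], [-0.1, -0.0, 0.0], [-0.1, -0.0, 0.0]]
```

View pics/scene5.png

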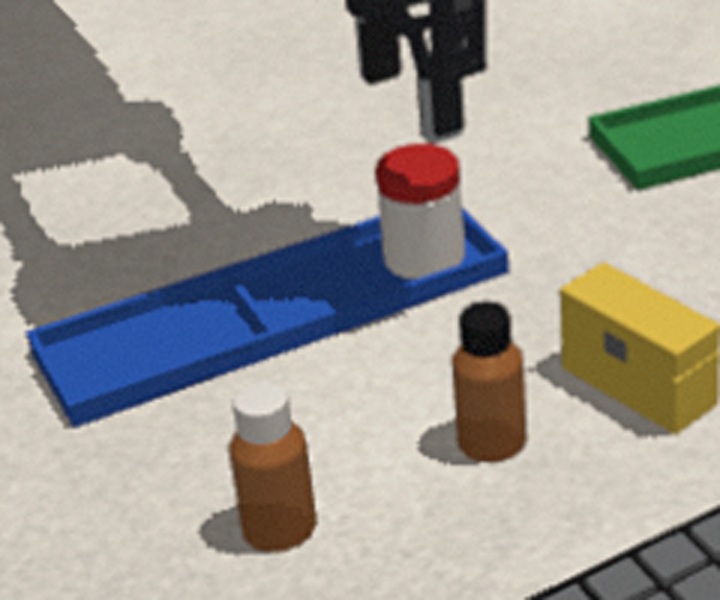

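The red jar stands in the blue tray's end compartment (crop 420,210). Amber black next.

Emit:
{"method": "arm_command", "body": {"slide": [[-0.002,0.01,-0.003],[-0.006,0.024,-0.004],[-0.008,0.03,0],[-0.009,0.033,0],[-0.007,0.025,0],[-0.005,0.015,0],[-0.002,0.007,0],[0,0.002,0]], "angular": [[-0.2,-0.1,0],[-0.2,-0.1,0],[0,0,0],[0,0,0],[0,0,0],[0,0,0],[0,0,0],[0,0,0]], "hand": [0.062,0.062,0.062,0.062,0.062,0.062,0.062,0.062]}}

```text
time: 15.6
tool_pos: [0.6418, -0.1424, 0.107]
tcp_rot: [2.249, 2.184, 0.007]
wrist_force: [-0.8, 0.3, 0.6]
width: 0.729
```

```bash
python3 plan.py 637.3 -141.3 26 -1.8 30
```

```text
t 15.6 p [ 641.8 -142.4  107. ] yaw -1.7 tilt 0.47 w 62.2 F [-0.8  0.3  0.6]
N 3 total tool shift [ 1.1 -5.1 81. ] rotvec [0.46 0.1  0.13]
[[0.0, -0.002, 0.027], [0.0, -0.002, 0.027], [0.0, -0.002, 0.027]]
[[0.2, 0.0, 0.0], [0.2, 0.0, 0.0], [0.2, 0.0, 0.0]]
```

Emit:
{"method": "arm_command", "body": {"slide": [[0,-0.002,0.003],[0,-0.001,0.006],[0,0,0.012],[0,0,0.015],[0,0,0.015],[0,0,0.01],[0,0,0.005],[0,0,0.002]], "angular": [[0.2,0,0],[0.2,0,0],[0,0,0],[0,0,0],[0,0,0],[0,0,0],[0,0,0],[0,0,0]], "hand": [0.062,0.062,0.062,0.062,0.062,0.062,0.062,0.062]}}

```text
time: 16.4
tool_pos: [0.6331, -0.1405, 0.03]
tcp_rot: [-2.25, -2.186, 0.007]
wrist_force: [-0.2, 0.1, -0.0]
width: 0.724
```

```bash
python3 plan.py 637.3 -141.3 26 -1.8 30
```

```text
t 16.4 p [ 633.1 -140.5   30. ] yaw -1.6 tilt 0.39 w 61.8 F [-0.2  0.1 -0. ]
N 1 total tool shift [-0.6  4.3  3.9] rotvec [-0.39  0.    0.15]
[[-0.001, 0.004, 0.004]]
[[-0.4, 0.0, 0.2]]
```

Emit:
{"method": "arm_command", "body": {"slide": [[0,0.002,0.002],[0,0.002,0.001],[0,0,0],[0,0,0],[0,0,0],[0,0,0],[0,0,0],[0,0,0]], "angular": [[-0.2,0,0],[-0.2,0,0],[0,0,0],[0,0,0],[0,0,0],[0,0,0],[0,0,0],[0,0,0]], "hand": [0.062,0.062,0.062,0.02,0.02,0.02,0.02,0.02]}}

```text
time: 17.2
tool_pos: [0.6393, -0.1412, 0.0287]
tcp_rot: [2.25, 2.186, 0.004]
wrist_force: [0.3, 0.2, -2.0]
width: 0.378
```

```bash
python3 plan.py 485.7 -163.5 95 -1.8 30
```

```text
t 17.2 p [ 639.3 -141.2   28.7] yaw -1.6 tilt 0.27 w 32.3 F [ 0.3  0.2 -2. ]
N 6 total tool shift [ -26.8 -152.5  -67. ] rotvec [0.26 0.05 0.15]
[[-0.004, -0.025, -0.011], [-0.004, -0.025, -0.011], [-0.004, -0.025, -0.011], [-0.004, -0.025, -0.011], [-0.005, -0.025, -0.011], [-0.005, -0.025, -0.011]]
[[0.0, 0.0, 0.0], [0.0, 0.0, 0.0], [0.0, 0.0, 0.0], [0.0, 0.0, 0.0], [0.0, 0.0, 0.0], [0.0, 0.0, 0.0]]
```

Emit:
{"method": "arm_command", "body": {"slide": [[0,0,-0.01],[0,0,-0.02],[-0.001,-0.005,-0.018],[-0.003,-0.015,-0.008],[-0.004,-0.025,0],[-0.005,-0.03,0],[-0.005,-0.03,0],[-0.004,-0.02,0]], "angular": [[0.1,0,0.1],[0.1,0,0.1],[0,0,0],[0,0,0],[0,0,0],[0,0,0],[0,0,0],[0,0,0]], "hand": [0.02,0.02,0.02,0.02,0.02,0.02,0.02,0.02]}}

```text
time: 18.0
tool_pos: [0.5129, -0.16, 0.0937]
tcp_rot: [2.249, 2.182, 0.005]
wrist_force: [-0.6, -0.0, -1.0]
width: 0.384
```

```bash
python3 plan.py 485.7 -163.5 50 -1.8 30
```

```text
t 18.0 p [ 512.9 -160.    93.7] yaw -1.7 tilt 0.51 w 32.8 F [-0.6 -0.  -1. ]
N 2 total tool shift [ -4.1 -27.5  43.4] rotvec [0.48 0.19 0.08]
[[-0.002, -0.014, 0.022], [-0.002, -0.014, 0.022]]
[[0.2, 0.1, 0.0], [0.2, 0.1, 0.0]]
```

Emit:
{"method": "arm_command", "body": {"slide": [[-0.001,-0.011,0],[-0.001,-0.008,0.003],[-0.001,-0.005,0.006],[0,-0.002,0.009],[0,0,0.009],[0,0,0.007],[0,0,0.003],[0,0,0]], "angular": [[0.2,0.1,0],[0.2,0.1,0],[0,0,0],[0,0,0],[0,0,0],[0,0,0],[0,0,0],[0,0,0]], "hand": [0.02,0.02,0.02,0.02,0.02,0.02,0.02,0.02]}}

```text
time: 18.8
tool_pos: [0.4859, -0.1626, 0.055]
tcp_rot: [2.254, 2.185, 0.004]
wrist_force: [-0.4, -0.8, -0.8]
width: 0.381
```

```bash
python3 plan.py 485.7 -163.5 33 -1.8 30
```

```text
t 18.8 p [ 485.9 -162.6   55. ] yaw -1.8 tilt 0.19 w 32.6 F [-0.4 -0.8 -0.8]
N 1 total tool shift [-0.9 -0.3 22. ] rotvec [0.19 0.01 0.04]
[[-0.001, -0.0, 0.022]]
[[0.2, 0.0, 0.0]]
```

Emit:
{"method": "arm_command", "body": {"slide": [[0,0,0.003],[0,0,0.005],[0,0,0.005],[0,0,0.004],[0,0,0.003],[0,0,0.001],[0,0,0.001],[0,0,0]], "angular": [[0.1,0,0],[0.1,0,0],[0,0,0],[0,0,0],[0,0,0],[0,0,0],[0,0,0],[0,0,0]], "hand": [0.02,0.02,0.02,0.02,0.02,0.02,0.02,0.02]}}

```text
time: 19.6
tool_pos: [0.4874, -0.1629, 0.0325]
tcp_rot: [2.254, 2.187, 0.0]
wrist_force: [0.4, -0.1, -0.4]
width: 0.386
```

Emit:
{"method": "arm_command", "body": {"slide": [[0,0,0],[0,0,0],[0,0,0],[0,0,-0.003],[0,0,-0.015],[0,0,-0.025],[0,0,-0.025],[0,0,-0.015]], "angular": [[0,0,0],[0,0,0],[0,0,0],[0,0,0],[0,0,0],[0,0,0],[0,0,0],[0,0,0]], "hand": [0.058,0.058,0.058,0.058,0.058,0.058,0.058,0.058]}}

```text
time: 20.4
tool_pos: [0.4851, -0.162, 0.1159]
tcp_rot: [-2.252, -2.184, 0.004]
wrist_force: [0.5, -0.3, -0.6]
width: 0.678
```

```bash
python3 plan.py 644.6 -61.3 115 -77.1 30;  python3 - <<'E'
from h import *
for n in ["scene"]:
    im=bot.read_camera(n)[:,:,::-1]
    c=im[180:380,100:340]
    cv2.imwrite(f"pics/{n}6.png",cv2.resize(c,None,fx=3,fy=3,interpolation=cv2.INTER_CUBIC))
E
```

```text
t 20.4 p [ 485.1 -162.   115.9] yaw -1.7 tilt 0.3 w 57.9 F [ 0.5 -0.3 -0.6]
N 9 total tool shift [105.5 156.4   0.3] rotvec [-0.3   0.11 75.35]
[[0.012, 0.017, 0.0], [0.014, 0.015, 0.0], [0.016, 0.013, 0.0], [0.018, 0.011, 0.0], [0.019, 0.008, 0.0], [0.02, 0.005, 0.0], [0.021, 0.002, 0.0], [0.021, -0.001, 0.0], [0.021, -0.004, 0.0]]
[[-0.0, 0.0, 8.4], [-0.0, 0.0, 8.4], [-0.0, 0.0, 8.4], [-0.0, 0.0, 8.4], [-0.0, 0.0, 8.4], [-0.0, 0.0, 8.4], [-0.0, 0.0, 8.4], [-0.0, 0.0, 8.4], [-0.0, 0.0, 8.4]]
```

View pics/scene6.png

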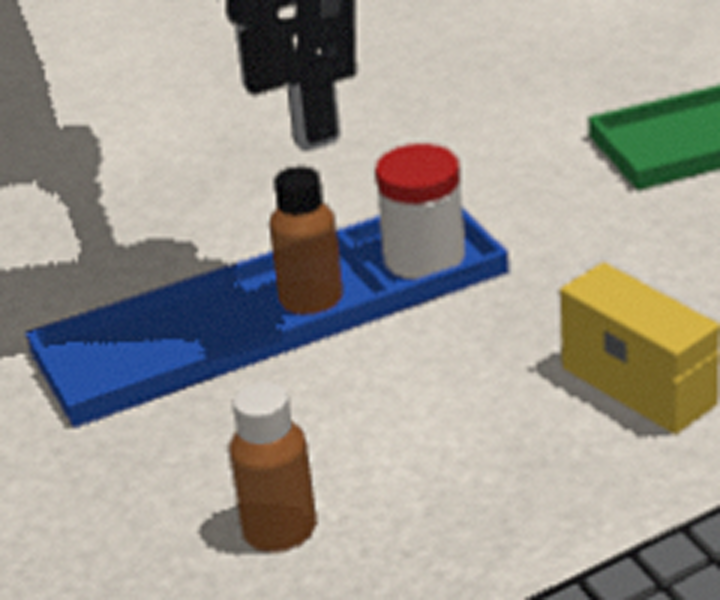

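The amber bottle is in the middle compartment, upright (crop 305,260). Yellow box next.

Emit:
{"method": "arm_command", "body": {"slide": [[0.012,0.017,0],[0.014,0.015,0],[0.016,0.013,0],[0.018,0.011,0],[0.019,0.008,0],[0.02,0.005,0],[0.016,0.002,0],[0.01,0,0]], "angular": [[0,0,8.4],[0,0,8.4],[0,0,8.4],[0,0,8.4],[0,0,8.4],[0,0,8.4],[0,0,7],[0,0,4]], "hand": [0.065,0.065,0.065,0.065,0.065,0.065,0.065,0.065]}}

```text
time: 21.25
tool_pos: [0.6182, -0.082, 0.1166]
tcp_rot: [3.066, 0.68, -0.001]
wrist_force: [0.1, -0.7, 0.6]
width: 0.76
```

```bash
python3 plan.py 644.6 -61.3 70 -77.1 20
```

```text
t 21.25 p [618.2 -82.  116.6] yaw -65.0 tilt 0.06 w 64.9 F [ 0.1 -0.7  0.6]
N 3 total tool shift [32.7 -7.6 46.6] rotvec [ 0.03  0.05 12.12]
[[0.011, -0.003, 0.016], [0.011, -0.003, 0.016], [0.01, -0.004, 0.016]]
[[0.0, 0.0, 4.0], [0.0, 0.0, 4.0], [0.0, 0.0, 4.0]]
```

Emit:
{"method": "arm_command", "body": {"slide": [[0.008,-0.002,0],[0.008,-0.002,0.003],[0.006,-0.002,0.006],[0.004,-0.001,0.009],[0.002,0,0.009],[0,0,0.006],[0,0,0.003],[0,0,0]], "angular": [[0,0,4],[0,0,3],[0,0,2],[0,0,1],[0,0,0],[0,0,0],[0,0,0],[0,0,0]], "hand": [0.065,0.065,0.065,0.065,0.065,0.065,0.065,0.065]}}

```text
time: 22.05
tool_pos: [0.6419, -0.0641, 0.0734]
tcp_rot: [-3.115, -0.401, 0.009]
wrist_force: [-0.4, -0.8, -0.4]
width: 0.762
```

```bash
python3 plan.py 644.6 -61.3 26 -77.1 20
```

```text
t 22.05 p [641.9 -64.1  73.4] yaw -75.3 tilt 0.32 w 65.1 F [-0.4 -0.8 -0.4]
N 3 total tool shift [ 3.6 -1.9 47.3] rotvec [-0.07  0.32  1.78]
[[0.001, -0.001, 0.016], [0.001, -0.001, 0.016], [0.001, -0.001, 0.016]]
[[-0.0, 0.1, 0.6], [-0.0, 0.1, 0.6], [-0.0, 0.1, 0.6]]
```

Emit:
{"method": "arm_command", "body": {"slide": [[0.002,-0.001,0.003],[0.001,-0.001,0.006],[0,0,0.009],[0,0,0.009],[0,0,0.007],[0,0,0.004],[0,0,0.002],[0,0,0]], "angular": [[0,0.2,0.8],[0,0.1,0.8],[0,0,0.2],[0,0,0],[0,0,0],[0,0,0],[0,0,0],[0,0,0]], "hand": [0.065,0.065,0.065,0.065,0.065,0.065,0.065,0.065]}}

```text
time: 22.85
tool_pos: [0.6442, -0.0616, 0.03]
tcp_rot: [-3.121, -0.347, -0.0]
wrist_force: [0.4, 0.1, 0.1]
width: 0.756
```

```bash
python3 plan.py 644.6 -61.3 26 -77.1 20
```

```text
t 22.85 p [644.2 -61.6  30. ] yaw -77.3 tilt 0.07 w 64.6 F [0.4 0.1 0.1]
N 1 total tool shift [ 0.5 -0.2  4. ] rotvec [-0.07 -0.02 -0.2 ]
[[0.0, -0.0, 0.004]]
[[-0.1, -0.0, -0.2]]
```

Emit:
{"method": "arm_command", "body": {"slide": [[0,0,0.002],[0,0,0.001],[0,0,0],[0,0,0],[0,0,0],[0,0,0],[0,0,0],[0,0,0]], "angular": [[0,0,0],[0,0,0],[0,0,0],[0,0,0],[0,0,0],[0,0,0],[0,0,0],[0,0,0]], "hand": [0.065,0.065,0.02,0.02,0.02,0.02,0.02,0.02], "squeeze": 50}}

```text
time: 23.65
tool_pos: [0.6452, -0.0618, 0.0281]
tcp_rot: [-3.122, -0.348, -0.004]
wrist_force: [0.2, 0.5, -0.4]
width: 0.364
```

```bash
python3 plan.py 483 -248.5 130 -1.8 30
```

```text
t 23.65 p [645.2 -61.8  28.1] yaw -77.3 tilt 0.14 w 31.1 F [ 0.2  0.5 -0.4]
N 9 total tool shift [-199.   146.4 -102.5] rotvec [  0.08  -0.13 -75.49]
[[-0.022, 0.016, -0.011], [-0.024, 0.013, -0.011], [-0.026, 0.009, -0.011], [-0.027, 0.005, -0.011], [-0.027, 0.001, -0.011], [-0.027, -0.003, -0.011], [-0.027, -0.007, -0.011], [-0.025, -0.01, -0.011], [-0.024, -0.014, -0.011]]
[[0.0, -0.0, -8.4], [0.0, -0.0, -8.4], [0.0, -0.0, -8.4], [0.0, -0.0, -8.4], [0.0, -0.0, -8.4], [0.0, -0.0, -8.4], [0.0, -0.0, -8.4], [0.0, -0.0, -8.4], [0.0, -0.0, -8.4]]
```

Emit:
{"method": "arm_command", "body": {"slide": [[0,0,-0.01],[0,0,-0.02],[0,0,-0.03],[0,0,-0.025],[-0.005,0.003,-0.01],[-0.015,0.01,-0.003],[-0.023,0.014,0],[-0.025,0.012,0]], "angular": [[0,0,0],[0,0,0],[0,0,0],[0,0,0],[0,0,-2],[0,0,-5],[0,0,-8],[0,0,-8]], "hand": [0.02,0.02,0.02,0.02,0.02,0.02,0.02,0.02]}}

```text
time: 24.45
tool_pos: [0.5965, -0.1217, 0.1345]
tcp_rot: [2.98, 0.991, 0.008]
wrist_force: [0.4, 1.2, -1.0]
width: 0.364
```

```bash
python3 plan.py 483 -248.5 120 -1.8 30
```

```text
t 24.45 p [ 596.5 -121.7  134.5] yaw -53.2 tilt 0.31 w 31.0 F [ 0.4  1.2 -1. ]
N 7 total tool shift [-166.9   33.6   13.8] rotvec [  0.26  -0.19 -51.43]
[[-0.024, 0.005, 0.002], [-0.024, 0.002, 0.002], [-0.024, -0.001, 0.002], [-0.024, -0.004, 0.002], [-0.023, -0.008, 0.002], [-0.022, -0.01, 0.002], [-0.02, -0.013, 0.002]]
[[0.0, -0.0, -7.3], [0.0, -0.0, -7.3], [0.0, -0.0, -7.3], [0.0, -0.0, -7.3], [0.0, -0.0, -7.3], [0.0, -0.0, -7.3], [0.0, -0.0, -7.3]]
```

Emit:
{"method": "arm_command", "body": {"slide": [[-0.024,0.005,0],[-0.024,0.002,0],[-0.024,-0.001,0.002],[-0.024,-0.004,0.002],[-0.022,-0.007,0.002],[-0.018,-0.009,0.002],[-0.01,-0.007,0.002],[-0.004,-0.003,0.001]], "angular": [[0,0,-7.3],[0,0,-7.3],[0,0,-7.3],[0,0,-7.3],[0,0,-7.3],[0,0,-6],[0,0,-4],[0,0,-1.5]], "hand": [0.02,0.02,0.02,0.02,0.02,0.02,0.02,0.02]}}

```text
time: 25.25
tool_pos: [0.4885, -0.2475, 0.1298]
tcp_rot: [2.273, 2.153, 0.01]
wrist_force: [-0.4, 0.8, -1.0]
width: 0.365
```

```bash
python3 plan.py 483 -248.5 75 -1.8 30
```

```text
t 25.25 p [ 488.5 -247.5  129.8] yaw -3.1 tilt 0.71 w 31.2 F [-0.4  0.8 -1. ]
N 2 total tool shift [-1.2 -6.1 54.8] rotvec [ 0.7   0.15 -1.31]
[[-0.001, -0.003, 0.027], [-0.001, -0.003, 0.027]]
[[0.3, 0.1, -0.7], [0.3, 0.1, -0.7]]
```

Emit:
{"method": "arm_command", "body": {"slide": [[0,-0.001,0.003],[0,-0.001,0.006],[0,0,0.01],[0,0,0.012],[0,0,0.01],[0,0,0.006],[0,0,0.003],[0,0,0]], "angular": [[0.3,0,0],[0.3,0,0],[0,0,0],[0,0,0],[0,0,0],[0,0,0],[0,0,0],[0,0,0]], "hand": [0.02,0.02,0.02,0.02,0.02,0.02,0.02,0.02]}}

```text
time: 26.05
tool_pos: [0.4863, -0.2462, 0.0754]
tcp_rot: [2.282, 2.158, -0.002]
wrist_force: [-0.1, -0.6, -0.3]
width: 0.365
```

```bash
python3 plan.py 483 -248.5 45 -1.8 30;  python3 - <<'E'
from h import *
for n in ["scene"]:
    im=bot.read_camera(n)[:,:,::-1]
    c=im[180:380,60:300]
    cv2.imwrite(f"pics/{n}7.png",cv2.resize(c,None,fx=3,fy=3,interpolation=cv2.INTER_CUBIC))
E
```

```text
t 26.05 p [ 486.3 -246.2   75.4] yaw -3.2 tilt 0.09 w 31.2 F [-0.1 -0.6 -0.3]
N 2 total tool shift [-2.4 -3.2 30.4] rotvec [-0.01  0.09 -1.39]
[[-0.001, -0.002, 0.015], [-0.001, -0.002, 0.015]]
[[-0.0, 0.0, -0.7], [-0.0, 0.0, -0.7]]
```

View pics/scene7.png

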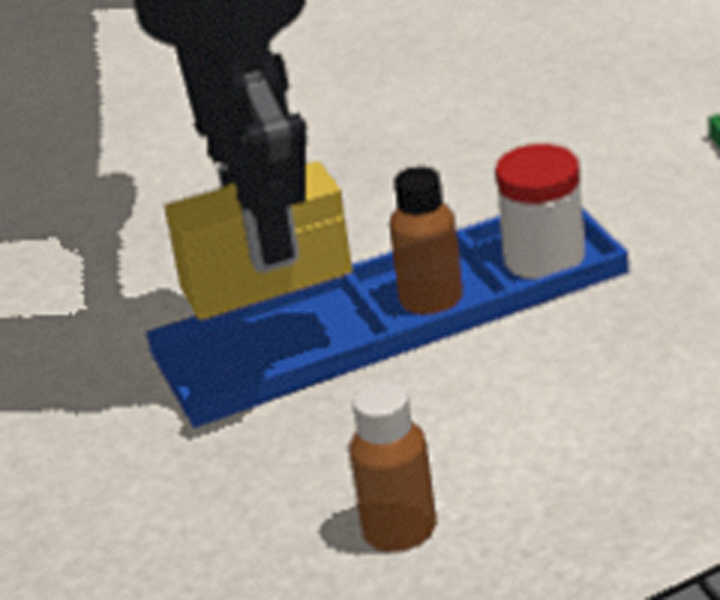

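Emit:
{"method": "arm_command", "body": {"slide": [[-0.001,-0.001,0.002],[-0.001,-0.001,0.004],[0,-0.001,0.007],[0,0,0.008],[0,0,0.007],[0,0,0.004],[0,0,0.002],[0,0,0]], "angular": [[0,0,-0.6],[0,0,-0.6],[0,0,-0.2],[0,0,0],[0,0,0],[0,0,0],[0,0,0],[0,0,0]], "hand": [0.02,0.02,0.02,0.02,0.02,0.02,0.02,0.02]}}

```text
time: 26.9
tool_pos: [0.4838, -0.249, 0.0397]
tcp_rot: [2.252, 2.186, -0.001]
wrist_force: [0.2, 0.9, -0.5]
width: 0.366
```

```bash
python3 plan.py 483 -248.5 32.2 -1.8 30
```

```text
t 26.9 p [ 483.8 -249.    39.7] yaw -1.7 tilt 0.19 w 31.3 F [ 0.2  0.9 -0.5]
N 1 total tool shift [ 0.5 -0.9  7.4] rotvec [0.11 0.15 0.11]
[[0.001, -0.001, 0.007]]
[[0.1, 0.2, 0.1]]
```

Emit:
{"method": "arm_command", "body": {"slide": [[0,0,0.002],[0,0,0.002],[0,0,0.002],[0,0,0.001],[0,0,0],[0,0,0],[0,0,0],[0,0,0]], "angular": [[0.1,0.1,0],[0,0,0],[0,0,0],[0,0,0],[0,0,0],[0,0,0],[0,0,0],[0,0,0]], "hand": [0.02,0.02,0.02,0.02,0.02,0.02,0.02,0.02]}}

```text
time: 27.7
tool_pos: [0.4847, -0.2494, 0.033]
tcp_rot: [2.252, 2.187, -0.0]
wrist_force: [-0.1, 0.0, -1.1]
width: 0.365
```

Emit:
{"method": "arm_command", "body": {"slide": [[0,0,0.001],[0,0,0],[0,0,0],[0,0,0],[0,0,-0.005],[0,0,-0.015],[0,0,-0.025],[0,0,-0.025]], "angular": [[0,0,0],[0,0,0],[0,0,0],[0,0,0],[0,0,0],[0,0,0],[0,0,0],[0,0,0]], "hand": [0.02,0.055,0.055,0.055,0.055,0.055,0.055,0.055]}}

```text
time: 28.5
tool_pos: [0.4823, -0.248, 0.1028]
tcp_rot: [-2.251, -2.186, 0.003]
wrist_force: [0.1, -0.7, 0.2]
width: 0.643
```

```bash
python3 plan.py 639.6 60.1 120 -78 42;  python3 - <<'E'
from h import *
for n in ["scene"]:
    im=bot.read_camera(n)[:,:,::-1]
    c=im[180:380,60:300]
    cv2.imwrite(f"pics/{n}8.png",cv2.resize(c,None,fx=3,fy=3,interpolation=cv2.INTER_CUBIC))
E
```

```text
t 28.5 p [ 482.3 -248.   102.8] yaw -1.7 tilt 0.28 w 54.9 F [ 0.1 -0.7  0.2]
N 9 total tool shift [312.6 148.2 -17.4] rotvec [-0.28  0.09 76.32]
[[0.035, 0.016, -0.002], [0.037, 0.011, -0.002], [0.038, 0.006, -0.002], [0.038, -0.0, -0.002], [0.038, -0.006, -0.002], [0.037, -0.011, -0.002], [0.035, -0.017, -0.002], [0.032, -0.021, -0.002], [0.028, -0.026, -0.002]]
[[-0.0, 0.0, 8.5], [-0.0, 0.0, 8.5], [-0.0, 0.0, 8.5], [-0.0, 0.0, 8.5], [-0.0, 0.0, 8.5], [-0.0, 0.0, 8.5], [-0.0, 0.0, 8.5], [-0.0, 0.0, 8.5], [-0.0, 0.0, 8.5]]
```

View pics/scene8.png

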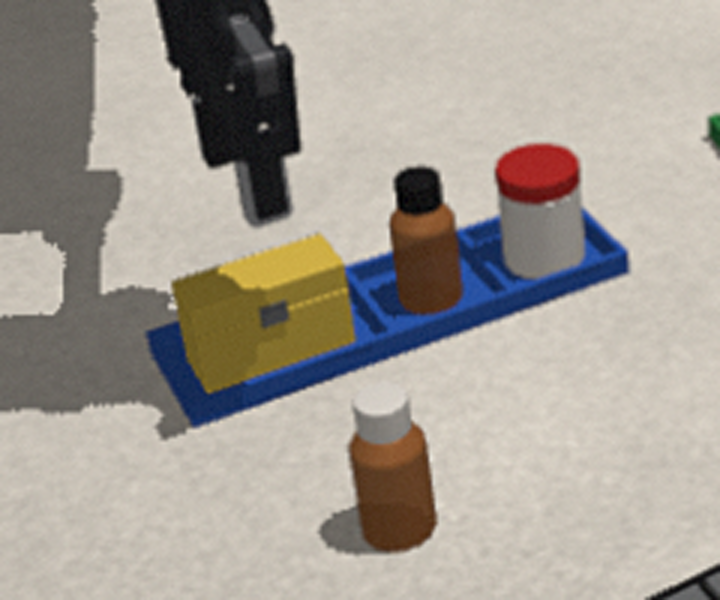

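The yellow box is lengthwise in the long compartment (crop 265,315). Black box next.

Emit:
{"method": "arm_command", "body": {"slide": [[0.01,0.005,-0.01],[0.028,0.012,-0.01],[0.036,0.008,-0.005],[0.038,0.003,0],[0.038,-0.003,0],[0.037,-0.008,0],[0.036,-0.013,0],[0.033,-0.018,0]], "angular": [[0,0,4],[0,0,8],[0,0,8.5],[0,0,8.5],[0,0,8.5],[0,0,8.5],[0,0,8.5],[0,0,8.5]], "hand": [0.06,0.06,0.06,0.06,0.06,0.06,0.06,0.06]}}

```text
time: 29.35
tool_pos: [0.6182, -0.01, 0.1501]
tcp_rot: [3.057, 0.658, 0.03]
wrist_force: [0.4, -1.0, 0.4]
width: 0.704
```

```bash
python3 plan.py 639.6 60.1 110 -78 20
```

```text
t 29.35 p [618.2 -10.  150.1] yaw -65.7 tilt 1.37 w 60.1 F [ 0.4 -1.   0.4]
N 5 total tool shift [ 47.7 -55.8  39.8] rotvec [ 0.92 -1.01 12.28]
[[0.01, -0.011, 0.008], [0.009, -0.012, 0.008], [0.009, -0.012, 0.008], [0.008, -0.012, 0.008], [0.008, -0.013, 0.008]]
[[0.2, -0.2, 2.5], [0.2, -0.2, 2.5], [0.2, -0.2, 2.5], [0.2, -0.2, 2.5], [0.2, -0.2, 2.5]]
```

Emit:
{"method": "arm_command", "body": {"slide": [[0.015,-0.016,0],[0.01,-0.012,0.003],[0.006,-0.008,0.006],[0.003,-0.004,0.008],[0,0,0.008],[0,0,0.006],[0,0,0.003],[0,0,0]], "angular": [[0.3,-0.4,4],[0.3,-0.4,3],[0.2,-0.2,1],[0,0,0],[0,0,0],[0,0,0],[0,0,0],[0,0,0]], "hand": [0.06,0.06,0.06,0.06,0.06,0.06,0.06,0.06]}}

```text
time: 30.15
tool_pos: [0.6405, 0.0461, 0.1218]
tcp_rot: [3.107, 0.441, 0.015]
wrist_force: [-0.7, -1.0, -0.6]
width: 0.704
```

```bash
python3 plan.py 639.6 60.1 70 -78 20
```

```text
t 30.15 p [640.5  46.1 121.8] yaw -73.8 tilt 0.56 w 60.1 F [-0.7 -1.  -0.6]
N 3 total tool shift [  2.6 -13.9  51.7] rotvec [ 0.23 -0.52  4.15]
[[0.001, -0.005, 0.017], [0.001, -0.005, 0.017], [0.001, -0.005, 0.017]]
[[0.1, -0.2, 1.4], [0.1, -0.2, 1.4], [0.1, -0.2, 1.4]]
```

Emit:
{"method": "arm_command", "body": {"slide": [[0.001,-0.003,0.003],[0.001,-0.005,0.006],[0,-0.004,0.01],[0,-0.001,0.012],[0,0,0.01],[0,0,0.006],[0,0,0.003],[0,0,0]], "angular": [[0.1,-0.2,1.5],[0.1,-0.2,1.5],[0,0,1],[0,0,0],[0,0,0],[0,0,0],[0,0,0],[0,0,0]], "hand": [0.06,0.06,0.06,0.06,0.06,0.06,0.06,0.06]}}

```text
time: 30.95
tool_pos: [0.6385, 0.0579, 0.0673]
tcp_rot: [3.125, 0.32, 0.001]
wrist_force: [0.0, 0.1, 0.1]
width: 0.697
```

```bash
python3 plan.py 639.6 60.1 30 -78 20;python3 - <<'E'
from h import *
for n in ["scene"]:
    im=bot.read_camera(n)[:,:,::-1]
    c=im[150:350,280:520]
    cv2.imwrite(f"pics/{n}9.png",cv2.resize(c,None,fx=3,fy=3,interpolation=cv2.INTER_CUBIC))
E
```

```text
t 30.95 p [638.5  57.9  67.3] yaw -78.3 tilt 0.03 w 59.5 F [0.  0.1 0.1]
N 2 total tool shift [ 1.5 -1.9 37.3] rotvec [ 0.02 -0.02 -0.32]
[[0.001, -0.001, 0.019], [0.001, -0.001, 0.019]]
[[0.0, -0.0, -0.2], [0.0, -0.0, -0.2]]
```

View pics/scene9.png

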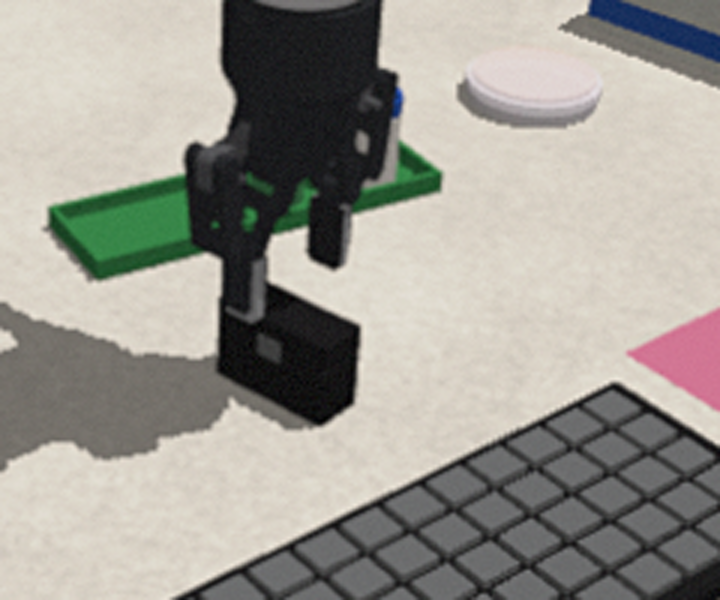

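The fingers straddle the black box (crop 285,335), so I'll continue down.

Emit:
{"method": "arm_command", "body": {"slide": [[0.001,-0.001,0.003],[0,-0.001,0.006],[0,0,0.008],[0,0,0.008],[0,0,0.006],[0,0,0.004],[0,0,0.001],[0,0,0]], "angular": [[0,0,0],[0,0,0],[0,0,0],[0,0,0],[0,0,0],[0,0,0],[0,0,0],[0,0,0]], "hand": [0.06,0.06,0.06,0.06,0.06,0.06,0.06,0.06]}}

```text
time: 31.8
tool_pos: [0.6402, 0.0602, 0.0293]
tcp_rot: [3.125, 0.32, 0.004]
wrist_force: [-0.2, 0.9, 0.2]
width: 0.7
```

```bash
python3 plan.py 639.6 60.1 30 -78 20
```

```text
t 31.8 p [640.2  60.2  29.3] yaw -78.3 tilt 0.14 w 59.8 F [-0.2  0.9  0.2]
N 1 total tool shift [-0.6  0.  -0.7] rotvec [ 0.04 -0.13 -0.32]
[[-0.001, 0.0, -0.001]]
[[0.0, -0.1, -0.3]]
```

Emit:
{"method": "arm_command", "body": {"slide": [[0,0,0],[0,0,0],[0,0,0],[0,0,0],[0,0,0],[0,0,0],[0,0,0],[0,0,0]], "angular": [[0,0,0],[0,0,0],[0,0,0],[0,0,0],[0,0,0],[0,0,0],[0,0,0],[0,0,0]], "hand": [0.02,0.02,0.02,0.02,0.02,0.02,0.02,0.02]}}

```text
time: 32.6
tool_pos: [0.6406, 0.0602, 0.03]
tcp_rot: [3.125, 0.319, 0.005]
wrist_force: [-0.3, -1.4, -0.8]
width: 0.341
```

```bash
python3 plan.py 469.2 96.7 120 -8.8 30
```

```text
t 32.6 p [640.6  60.2  30. ] yaw -78.3 tilt 0.2 w 29.1 F [-0.3 -1.4 -0.8]
N 9 total tool shift [-160.2  -70.3  -90.6] rotvec [  0.16  -0.14 -69.53]
[[-0.018, -0.008, -0.01], [-0.017, -0.01, -0.01], [-0.015, -0.012, -0.01], [-0.013, -0.014, -0.01], [-0.011, -0.016, -0.01], [-0.009, -0.017, -0.01], [-0.007, -0.018, -0.01], [-0.004, -0.019, -0.01], [-0.002, -0.019, -0.01]]
[[0.0, -0.0, -7.7], [0.0, -0.0, -7.7], [0.0, -0.0, -7.7], [0.0, -0.0, -7.7], [0.0, -0.0, -7.7], [0.0, -0.0, -7.7], [0.0, -0.0, -7.7], [0.0, -0.0, -7.7], [0.0, -0.0, -7.7]]
```

Emit:
{"method": "arm_command", "body": {"slide": [[0,0,-0.01],[0,0,-0.02],[0,0,-0.025],[0,0,-0.02],[-0.006,-0.003,-0.005],[-0.014,-0.007,0],[-0.018,-0.01,0],[-0.016,-0.012,0]], "angular": [[0,0,0],[0,0,0],[0,0,0],[0,0,0],[0,0,-2],[0,0,-5],[0,0,-8],[0,0,-8]], "hand": [0.02,0.02,0.02,0.02,0.02,0.02,0.02,0.02]}}

```text
time: 33.4
tool_pos: [0.5809, 0.0724, 0.1188]
tcp_rot: [2.99, 0.954, 0.015]
wrist_force: [-0.0, -0.3, -1.8]
width: 0.34
```

```bash
python3 plan.py 469.2 96.7 110 -8.8 30
```

```text
t 33.4 p [580.9  72.4 118.8] yaw -54.6 tilt 0.57 w 29.0 F [-0.  -0.3 -1.8]
N 6 total tool shift [-77.1 -84.5   7.7] rotvec [  0.49  -0.32 -45.82]
[[-0.013, -0.014, 0.001], [-0.011, -0.016, 0.001], [-0.009, -0.017, 0.001], [-0.006, -0.018, 0.001], [-0.004, -0.019, 0.001], [-0.001, -0.019, 0.001]]
[[0.1, -0.1, -7.6], [0.1, -0.1, -7.6], [0.1, -0.1, -7.6], [0.1, -0.1, -7.6], [0.1, -0.1, -7.6], [0.1, -0.1, -7.6]]
```

Emit:
{"method": "arm_command", "body": {"slide": [[-0.013,-0.014,0],[-0.011,-0.016,0],[-0.009,-0.017,0.001],[-0.006,-0.017,0.002],[-0.003,-0.015,0.002],[-0.001,-0.01,0.002],[0,-0.006,0.002],[0,-0.002,0]], "angular": [[0.1,-0.1,-7.6],[0.1,-0.1,-7.6],[0.1,-0.1,-7.6],[0.1,-0.1,-7],[0,0,-6],[0,0,-4],[0,0,-2],[0,0,0]], "hand": [0.02,0.02,0.02,0.02,0.02,0.02,0.02,0.02]}}

```text
time: 34.2
tool_pos: [0.469, 0.0958, 0.1158]
tcp_rot: [2.418, 1.999, 0.009]
wrist_force: [-0.0, -0.5, -1.3]
width: 0.338
```

```bash
python3 plan.py 469.2 96.7 75 -8.8 30
```

```text
t 34.2 p [469.   95.8 115.8] yaw -10.8 tilt 0.4 w 28.9 F [-0.  -0.5 -1.3]
N 2 total tool shift [ 0.8 -0.2 40.8] rotvec [ 0.39 -0.08 -2.03]
[[0.0, -0.0, 0.02], [0.0, -0.0, 0.02]]
[[0.2, -0.0, -1.0], [0.2, -0.0, -1.0]]
```

Emit:
{"method": "arm_command", "body": {"slide": [[0,0,0.003],[0,0,0.007],[0,0,0.012],[0,0,0.014],[0,0,0.011],[0,0,0.007],[0,0,0.003],[0,0,0]], "angular": [[0.2,0,-0.8],[0.2,0,-0.8],[0,0,-0.3],[0,0,0],[0,0,0],[0,0,0],[0,0,0],[0,0,0]], "hand": [0.02,0.02,0.02,0.02,0.02,0.02,0.02,0.02]}}

```text
time: 35.0
tool_pos: [0.471, 0.0956, 0.0548]
tcp_rot: [-2.387, -2.041, -0.003]
wrist_force: [-0.4, -0.2, -1.4]
width: 0.341
```

```bash
python3 plan.py 469.2 96.7 34 -8.8 30;python3 - <<'E'
from h import *
for n in ["scene"]:
    im=bot.read_camera(n)[:,:,::-1]
    c=im[100:300,250:490]
    cv2.imwrite(f"pics/{n}10.png",cv2.resize(c,None,fx=3,fy=3,interpolation=cv2.INTER_CUBIC))
E
```

```text
t 35.0 p [471.   95.6  54.8] yaw -8.9 tilt 0.1 w 29.2 F [-0.4 -0.2 -1.4]
N 1 total tool shift [ 0.8 -2.  20.8] rotvec [ 0.03 -0.1  -0.13]
[[0.001, -0.002, 0.021]]
[[0.0, -0.1, -0.1]]
```

View pics/scene10.png

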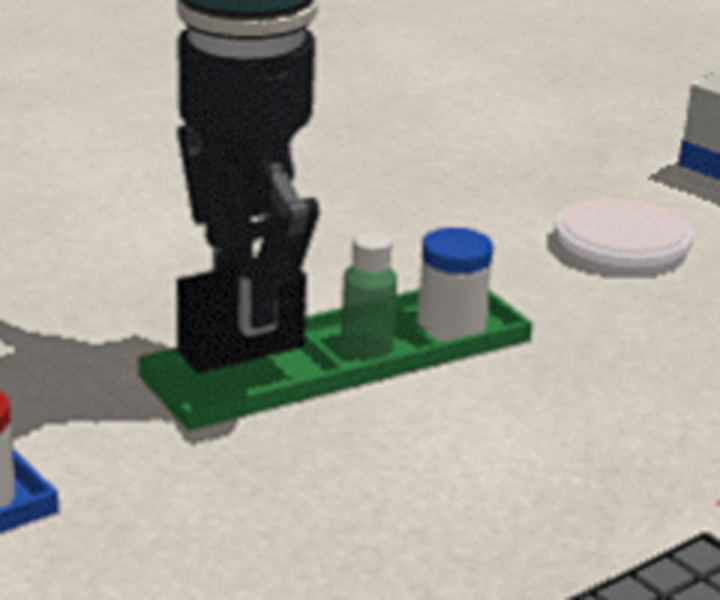

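The black box hangs over the long compartment (crop 240,315), aligned with the tray.

Emit:
{"method": "arm_command", "body": {"slide": [[0,-0.001,0.003],[0,-0.001,0.005],[0,0,0.005],[0,0,0.004],[0,0,0.002],[0,0,0.001],[0,0,0],[0,0,0]], "angular": [[0,0,0],[0,0,0],[0,0,0],[0,0,0],[0,0,0],[0,0,0],[0,0,0],[0,0,0]], "hand": [0.02,0.02,0.02,0.02,0.02,0.02,0.02,0.02]}}

```text
time: 35.85
tool_pos: [0.4706, 0.0963, 0.035]
tcp_rot: [2.386, 2.041, 0.008]
wrist_force: [-0.1, -0.2, -0.9]
width: 0.339
```

Emit:
{"method": "arm_command", "body": {"slide": [[0,0,0.001],[0,0,0],[0,0,0],[0,0,0],[0,0,-0.005],[0,0,-0.02],[0,0,-0.035],[0,0,-0.04]], "angular": [[0,0,0],[0,0,0],[0,0,0],[0,0,0],[0,0,0],[0,0,0],[0,0,0],[0,0,0]], "hand": [0.02,0.055,0.055,0.055,0.055,0.055,0.055,0.055]}}

```text
time: 36.65
tool_pos: [0.4655, 0.0953, 0.1321]
tcp_rot: [-2.384, -2.039, 0.009]
wrist_force: [0.5, -0.4, 0.1]
width: 0.644
```

Emit:
{"method": "arm_command", "body": {"slide": [[0,0,-0.045],[0,0,-0.045],[-0.015,-0.02,-0.03],[-0.025,-0.02,-0.02],[-0.025,-0.02,-0.01],[-0.015,-0.01,0],[-0.005,0,0],[0,0,0]], "angular": [[0,0,0],[0,0,0],[0,0,0],[0,0,0],[0,0,0],[0,0,0],[0,0,0],[0,0,0]], "hand": [0.055,0.055,0.055,0.055,0.055,0.055,0.055,0.055]}}

```text
time: 37.45
tool_pos: [0.3852, 0.0205, 0.3013]
tcp_rot: [2.379, 2.038, 0.019]
wrist_force: [0.4, -0.1, 0.5]
width: 0.644
```

```bash
python3 - <<'E'
from h import *
print(bot.read_state()['tool_pos'])
for n in ["scene","top"]:
    im=bot.read_camera(n)[:,:,::-1]; cv2.imwrite(f"pics/{n}11f.png",im)
    c=im[150:390,100:440] if n=='scene' else im[150:320,150:510]
    cv2.imwrite(f"pics/{n}11.png",cv2.resize(c,None,fx=2.2,fy=2.2,interpolation=cv2.INTER_CUBIC))
E
```

```text
[0.38515167 0.02053218 0.30131226]
```

View pics/scene11.png

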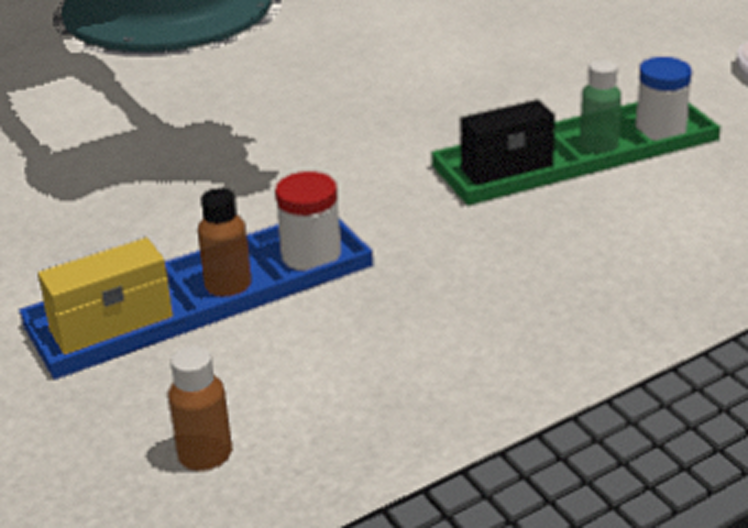

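View pics/top11.png

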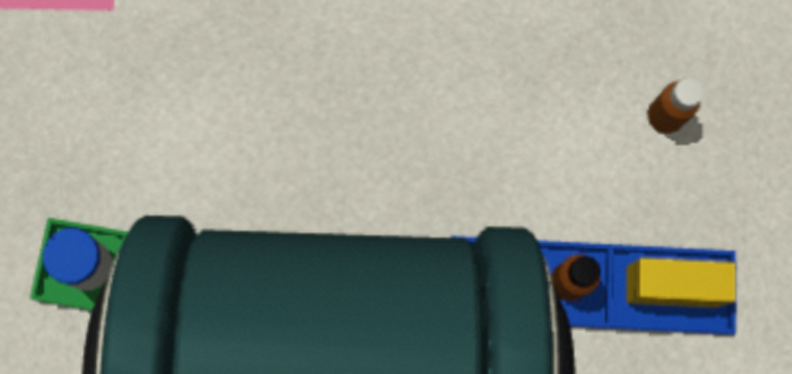

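Scene view: all six items upright in their compartments. I'll check the positions numerically.

```bash
python3 - <<'E'
from h import *
T=lambda p:(np.array(p,float)+.5)/2.2-.5+[150,150]
S=lambda p:(np.array(p,float)+.5)/2.2-.5+[100,150]
def tray(w,c,a):
    a=np.radians(a); yy=np.array([np.cos(a),np.sin(a)]); xx=np.array([yy[1],-yy[0]]); d=w[:2]*1000-c; return (d@xx).round(1),(d@yy).round(1)
B=((485.1,-182.5),88.2);G=((479.3,161.9),81.2)
for n,im,p,z,t in [('yel top','top',[(641,258),(735,264),(735,305),(636,300)],.054,B),('yel scene','scene',[(40,274),(150,239),(167,262),(55,298)],.054,B),
 ('black scene','scene',[(461,121),(541,103),(553,112),(475,131)],.054,G),('amb top','top',[(584,269)],.079,B),('amb sc','scene',[(218,197)],.079,B),('red sc','scene',[(306,184)],.064,B),('green sc','scene',[(602,70)],.079,G),('blue sc','scene',[(665,68)],.064,G),('blue top','top',[(71,255)],.064,G)]:
    w=px2w(im,(T if im=='top' else S)(p),z); print(n,tray(w.mean(0)[:2]/1,*t) , (w.mean(0)*1000).round(0))
w=px2w('top',T([(687,94)]),.075);print('white',w*1000)
E
```

```text
yel top (np.float64(1.4), np.float64(-67.6)) [ 484. -250.   54.]
yel scene (np.float64(10.2), np.float64(-67.3)) [ 493. -250.   54.]
black scene (np.float64(7.6), np.float64(-68.2)) [476.  93.  54.]
amb top (np.float64(3.8), np.float64(20.1)) [ 490. -163.   79.]
amb sc (np.float64(7.5), np.float64(18.5)) [ 493. -164.   79.]
red sc (np.float64(2.5), np.float64(87.1)) [490. -96.  64.]
green sc (np.float64(11.2), np.float64(15.2)) [493. 175.  79.]
blue sc (np.float64(5.4), np.float64(80.7)) [497. 241.  64.]
blue top (np.float64(2.1), np.float64(80.2)) [494. 241.  64.]
white [[ 634.02497846 -248.94517384   75.        ]]
```

Emit:
{"method": "arm_command", "body": {"slide": [[0.01,0,0],[0.03,0,0],[0.045,0,0],[0.048,0,0],[0.048,0,0],[0.048,0,0],[0.048,0,0],[0.048,-0.01,0]], "angular": [[0,0,0],[0,0,0],[0,0,0],[0,0,0],[0,0,0],[0,0,0],[0,0,0],[0,0,0]], "hand": [0.055,0.055,0.055,0.055,0.055,0.055,0.055,0.055]}}

```text
time: 38.35
tool_pos: [0.4266, 0.3556, 0.2952]
tcp_rot: [2.385, 2.037, 0.006]
wrist_force: [0.5, -0.1, 0.9]
width: 0.644
```

Emit:
{"method": "arm_command", "body": {"slide": [[0.045,-0.02,0],[0.045,-0.02,0],[0.045,-0.02,0],[0.045,-0.02,0],[0.03,-0.01,0],[0.015,-0.005,0],[0.005,0,0],[0,0,0]], "angular": [[0,0,0],[0,0,0],[0,0,0],[0,0,0],[0,0,0],[0,0,0],[0,0,0],[0,0,0]], "hand": [0.055,0.055,0.055,0.055,0.055,0.055,0.055,0.055]}}

```text
time: 39.15
tool_pos: [0.3553, 0.6134, 0.2785]
tcp_rot: [2.369, 2.057, -0.02]
wrist_force: [-0.3, -0.8, 0.4]
width: 0.647
```

```bash
python3 - <<'E'
from h import *
print(bot.read_state()['tool_pos'])
im=bot.read_camera("top")[:,:,::-1]; cv2.imwrite("pics/top12f.png",im)
cv2.imwrite("pics/top12.png",cv2.resize(im[170:320,150:510],None,fx=2.2,fy=2.2,interpolation=cv2.INTER_CUBIC))
cv2.imwrite("pics/top12g.png",cv2.resize(im[235:315,155:315],None,fx=5,fy=5,interpolation=cv2.INTER_CUBIC))
E
```

```text
[0.35528314 0.61341901 0.27847698]
```

View pics/top12.png

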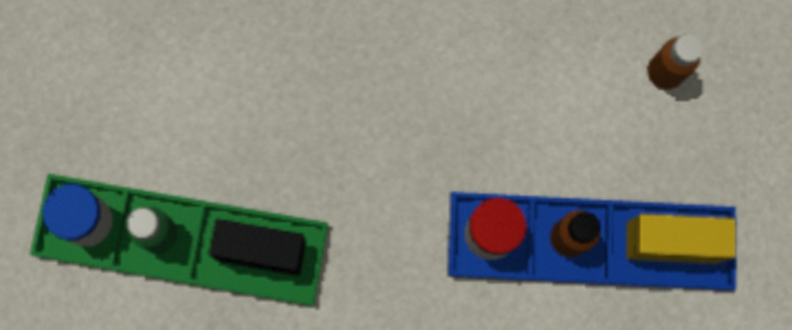

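View pics/top12g.png

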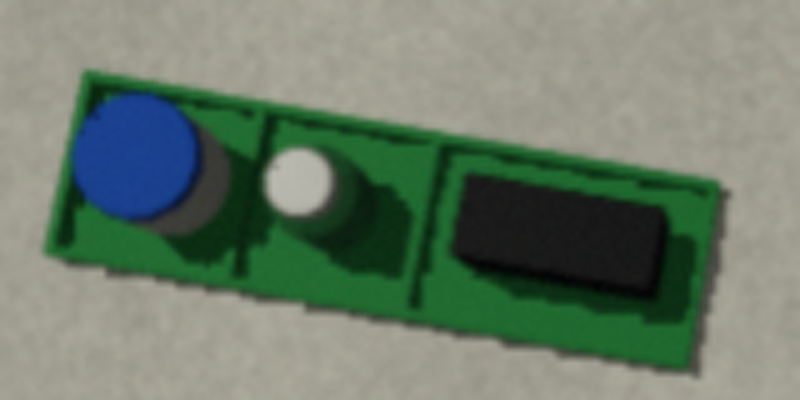

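```bash
python3 - <<'E'
from h import *
A=lambda p:(np.array(p,float)+.5)/5-.5+[155,235]
T=lambda p:(np.array(p,float)+.5)/2.2-.5+[150,170]
def tray(w,c,a):
    a=np.radians(a); yy=np.array([np.cos(a),np.sin(a)]); xx=np.array([yy[1],-yy[0]]); d=w[:2]*1000-c; return float((d@xx).round(1)),float((d@yy).round(1))
B=((485.1,-182.5),88.2);G=((479.3,161.9),81.2)
for n,p,z,t in [('black',A([(465,174),(667,205),(657,290),(455,252)]),.054,G),('green',A([(300,181)]),.079,G),('blue',A([(136,156)]),.064,G),('red',T([(498,226)]),.064,B),('amb',T([(584,227)]),.079,B)]:
    print(n,tray(px2w('top',p,z).mean(0)[:2],*t))
E
```

```text
black (3.4, -69.4)
green (1.8, 19.1)
blue (1.8, 80.5)
red (1.6, 85.3)
amb (2.3, 20.1)
```

All within tolerance and the arm is clear, so I'm handing in.

```bash
python3 -c "
from workcell import bot
print(bot.finish_job()); s=bot.read_state(); print(s['time'],s['wrist_force'])"
```

```text
the job is handed in; nothing more can be done
None
the job is handed in; nothing more can be done
```

Both kits are made up and handed in at about 39 s of the 125 s allowed; no verdict was reported. I gripped all five items across the tray width and lowered each one to tray-floor height before opening the fingers.

**Top-camera positions:** these are the last positions in tray coordinates (x, y, in mm), next to the compartment centres. All are within tolerance.

| Tray | Item | Measured | Target |
|---|---|---|---|
| Blue | slide box | (1, -68) | (0, -66) |
| Blue | amber bottle, black cap | (2, 20) | (0, 19) |
| Blue | red-lidded jar | (2, 85) | (0, 85) |
| Green | cover-glass box | (3, -69) | (0, -66) |
| Green | green bottle | (2, 19) | (0, 19) |
| Green | blue-lidded jar | (2, 80) | (0, 85) |

- **Left in place:** The blue-lidded jar was already about 5 mm off centre, and I did not touch it. The white-capped amber bottle reads within about 1 mm of where it started.
- **Upright:** Everything looked upright in the last pictures, and the gripper was well clear of the trays. I judged uprightness by eye and did not measure tilt angles.
- **Disagreement:** The scene camera put the x values about 1 to 9 mm higher than the top camera or the release position, with 11 mm for the green bottle as the worst reading. That is still inside the 16 mm limit. The untouched blue-lidded jar also read about 3 mm high, so some of this is camera calibration and some is picking pixels by eye. I trusted the top view and the measured release positions.

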